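# Draw the well plugs of a dry-block heater and park them in their dishes

### The arm

A 6-joint arm with a two-finger parallel gripper is mounted at the origin on the work surface. World frame = base frame: x ahead of the robot, y to its left, z up, the work surface at z = 0. Lengths are in m, angles in rad, forces in N, time in s.
With the tool pointing down it reaches from about 0.35 to 0.775 m from the base axis. Payload 5.5 kg.
Tool frame: the origin (TCP) lies at the very end of the fingers, on their centre line; the grasp point (between the pads) lies 19 mm behind it; z points along the fingers, y is the line along which they close (so a half turn about z gives the same grasp; the last joint's range is limited). The gripper opens to 85 mm and grips with 20 to 120 N. Pads are 22 mm wide; open, the fingers measure 114 mm over their backs; the gripper's body (76 mm by 85 mm) begins 54 mm behind the grasp point. The pads swing forward as they close: fully open they stand 13 mm farther back than shut.
Start: joints at [1.07, 0.313, 0.046, 1.304, 0, 1.431], TCP at [0.203, 0.538, 0.211] pointing down, gripper open.
Joint ranges: [-2.76, 2.76], [-0.86, 1.69], [-1.03, 1.26], [-2.2, 2.34], [-1.47, 1.5], [-3.14, 3.14]. Speed limits (rad/s): [2.57, 2.57, 3.14, 3.14, 3.14, 3.14].

### API

Orientations are given as a unit quaternion [w, x, y, z].
In Python, from workcell import env gives the robot as it stands. The module is installed in compiled form; this text tells all that it offers.
- The arm moves only by the tool jog_arm, never from a script. Its argument "rows" is a list of rows, each a list of 6 numbers: the shift along the world's x, y, z in units of 40 mm (1.0 is 40 mm), then the turn, a rotation vector about the world's x, y, z in units of 6 degrees (1.0 is 6 degrees). In form: [[x, y, z, wx, wy, wz], ...]. A call has 1 to 12 rows; each row is the pose to reach, as a shift and turn from the pose commanded when the call began; what a row does not reach only later rows make up. A row lasts 1/12 s, in which the tool goes at most 41.7 mm and 7.16 degrees, less where a joint would pass 70% of its speed; a pose out of reach is approached as far as the arm can. A call with a gripper value outside its range is refused whole. "jaw" is the gripper command: -1 is fully open, 1 is shut, values between are in proportion, set as the call begins (left out, the last holds). The fingers move at their own pace and stop on an object; "force" is the grip in N (left out, the last holds). Time passes only in rows, so rows that repeat a pose let the fingers close. It gives the time, the measured TCP pose, the force, the opening and the grip force at its end, in the units of the state.
- env.get_state(): the state, without advancing time (a new reading comes with each control period).
- env.read_camera(name): name is "scene" or "top"; returns a dict with "pixels" (420x560x3 uint8, red, green, blue), "mtx" (3x3 intrinsics, pixels), "k1" (the pictures are not rectified: a ray, as slopes to the right and down, at radius r is drawn at 1 + k1 r^2 times it, then the intrinsics apply), "cam_to_world" (4x4, takes a point from camera to world coordinates). Camera axes: x right, y up, looking along -z (the intrinsics and any distortion apply to the point x, -y, -z); pixel columns grow to the right and rows downward; lengths in m; the calibration is good to about 2 mm. A picture is of the moment at which its call begins. There is no depth.
- env.hand_in(): hands the job in; it is judged then, once.
The state is a dict: "clock": time; "joint_pos": joint angles; "qvel": joint speeds; "tau": joint torques, N m; "tcp_pos": TCP position; "orientation": TCP orientation; "wrist_force": force on the tool from outside, world axes, zero at the start; "ft_torque": the same for the moment, N m; "finger_gap": finger opening in m; "grip_force": force on a finger pad.
Only numpy, scipy, OpenCV 4.12 (cv2) and the standard library are available. Lean on these libraries where they do the work, as an engineer would, in place of code of your own. Each camera call takes 0.05 s, during which the arm holds its last target. There are 200 camera calls.

### The job

Open up the dry-block heater: take the puller from its stand, thread it into the socket of each plug there is, draw the plug straight out and set it upright in the steel dish of its own size (small, medium, large), then unthread the puller. The plugs are clean, so move them only with the puller, never touching them with the gripper; finally hang the puller back in its stand and leave the other things on the bench alone.

Things in the scene. Friction and masses are not known exactly. Their poses are not given: they have to be found in the camera images.
- heater: Dry-block heater, an aluminium slab in a white housing, fixed. Origin: centre of its underside on the bench. Slab 310 mm along its x, 130 mm along its y, top face 80 mm above the bench; a low white control box (60 mm high) adjoins its +x end, to x = 205 mm. Three round wells, 52 mm across and 60 mm deep, lie in its top at x = -95, 0 and +95 mm, y = 0.
- plug_small: Small grey plastic well plug, loose (None if absent). Origin: centre of its underside; z up. 48 mm tall: a round stem 46 mm across for the lowest 30 mm (in the well, 3 mm clearance all round; steel foot, so it hangs upright), then a round head 62 mm across and 18 mm thick that rests on the heater's top. 110 to 340 g.
- plug_small_top (a point): Centre of its top face, z up, x along the slot. Socket, alike in all plugs: a slot 38 mm long (x) and 18 mm wide through a 6 mm plate, into a bore 38 mm across with a coarse right-hand thread. The puller's pin goes down through the slot along x, either way round; it meets the lower flank with its centre 14 mm deep, and is then turned clockwise seen from above while descending.
- dish_small: Small round steel dish, loose, open on top. Origin: centre of its underside; z up. 74 mm across inside, wall 3 mm, 45 mm high, floor 5 mm thick: the partner of plug_small, whose head enters it with 6 mm to spare all round. A plug standing in it has its underside 5 mm above the bench.
- plug_medium: Medium grey plastic well plug, loose (None if absent). Origin: centre of its underside; z up. 48 mm tall: a round stem 46 mm across for the lowest 30 mm (in the well, 3 mm clearance all round; steel foot, so it hangs upright), then a round head 80 mm across and 18 mm thick that rests on the heater's top. 110 to 340 g.
- plug_medium_top (a point): As plug_small_top. Path of the pin's centre in the thread: 13 mm below the top face at 0 rad, 14 mm at 0.5 rad, 15.5 mm at 0.95 rad, 17 mm at 1.4 rad, play along the axis 2 mm. A stop ends the turn at about 1.5 rad, another stops it 0.3 rad the wrong way; turned hard against a stop the plug turns along. Lifted then, the pin rises into a pocket, 13 mm deep, behind a 1.4 mm lip, and carries the plug.
- dish_medium: Medium round steel dish, loose, open on top. Origin: centre of its underside; z up. 92 mm across inside, wall 3 mm, 45 mm high, floor 5 mm thick: the partner of plug_medium, whose head enters it with 6 mm to spare all round. A plug standing in it has its underside 5 mm above the bench.
- plug_large: Large grey plastic well plug, loose (None if absent). Origin: centre of its underside; z up. 48 mm tall: a round stem 46 mm across for the lowest 30 mm (in the well, 3 mm clearance all round; steel foot, so it hangs upright), then a round head 98 mm across and 18 mm thick that rests on the heater's top. 110 to 340 g.
- plug_large_top (a point): As plug_small_top. On the puller the plug hangs with a few degrees and 3 mm of play: carry it with the rod upright, without jerks. To release: stand the plug down, lower the puller 4 mm out of the pocket, turn back anticlockwise while rising along the same path, lift out through the slot when the pin lies along the plug's x.
- dish_large: Large round steel dish, loose, open on top. Origin: centre of its underside; z up. 110 mm across inside, wall 3 mm, 45 mm high, floor 5 mm thick: the partner of plug_large, whose head enters it with 6 mm to spare all round. A plug standing in it has its underside 5 mm above the bench.
- stand: Grey painted block that holds the puller, fixed: 80 x 80 mm, 80 mm high, with an upright round bore 46 mm across from top to bottom at its centre. Origin: centre of its underside.
- puller_grip (a point): Centre of the black handle of the puller, a loose rod tool, 250 g. z up along the rod; x along the handle's width and the pin. Handle 50 mm (x) by 24 mm (y; grip across it), 56 mm high; 28 to 34 mm below this point a collar 60 mm across; then a 12 mm rod, its tip 99 mm below this point. Hung in the stand, the collar on its rim, this point is 114 mm above the bench.
- puller_pin (a point): Centre of the cross pin at the foot of the puller, 95 mm below puller_grip on the rod's axis: 8 mm thick, 32 mm long, along x.
- wash_bottle: White plastic bottle, 64 mm across, 160 mm high, bystander. Origin: centre of its underside.
- tip_box: Blue plastic box 85 x 120 x 60 mm, bystander. Origin: centre of its underside.
- beaker: White ceramic cup, 70 mm across, 85 mm high, bystander. Origin: centre of its underside.
There are look-alikes about, which are no part of the job. Leave any green look-alike of the dish_small alone. What is shaped like the plug_large but orange is not meant.

How it is judged:
By the outcome, as a careful person would: the job done as asked, in the order asked, and still so for the second after the job is handed in, with the robot touching nothing.
Of plug_small, plug_medium, plug_large only 2 to 3 are there at a start; the rules pass over those that are not, and their reading is None.
At some moment in a run one of dish_small, dish_medium, dish_large may be knocked a few centimetres aside while the robot is not near it.
It also fails if it takes over 210 s, if anything falls off the work surface, if the arm or the gripper's body presses on something with over 40 N, if the wrist force passes 120 N, or if a joint passes its speed limit or range.

## Working session

There is one attempt and no reset: what is moved stays moved. The work goes in short steps, Python scripts to look and compute and a tool call to move; the robot and the scene stay as the last step left them, time stands still between calls to the robot, and variables do not carry over. Pictures are saved under pics/ and viewed, at most 16 in all, crops included, and the job is handed in when it is done.

Besides the shell and the picture viewer there is one more tool, called after "Emit:" in YAML: its name, and indented under it one key for each argument. jog_arm: Moves the arm, as the interface text tells. Its arguments: {"type":"object","properties":{"rows":{"type":"array","items":{"type":"array","items":{"type":"number"}}},"jaw":{"type":"number"},"force":{"type":"number"}},"required":["rows"]}

```bash
mkdir -p pics
cat > h.py <<'E'
import numpy as np, cv2
from workcell import env
def shot(name,fn=None):
    c=env.read_camera(name)
    if fn: cv2.imwrite('pics/'+fn,cv2.cvtColor(c['pixels'],cv2.COLOR_RGB2BGR))
    return c
def ray(c,u,v):
    K=c['mtx'];k=float(c['k1'])
    d=cv2.undistortPoints(np.array([[[u,v]]],float),K,np.array([k,0,0,0,0.]))[0,0]
    M=c['cam_to_world'];return M[:3,3],M[:3,:3]@np.array([d[0],-d[1],-1])
def plane(c,u,v,z):
    o,d=ray(c,u,v);return o+d*(z-o[2])/d[2]
def proj(c,p):
    M=c['cam_to_world'];q=M[:3,:3].T@(np.array(p,float)-M[:3,3])
    x,y=q[0]/-q[2],-q[1]/-q[2];s=1+float(c['k1'])*(x*x+y*y)
    K=c['mtx'];return K[0,0]*x*s+K[0,2],K[1,1]*y*s+K[1,2]
E
python3 - <<'E'
from h import *
for n in('scene','top'):
    c=shot(n,n+'0.png');print(n,c['mtx'].round(1).tolist(),c['k1'],c['cam_to_world'].round(3).tolist())
print(env.get_state())
E
```

```text
scene [[422.2, 0.0, 283.7], [0.0, 422.2, 205.8], [0.0, 0.0, 1.0]] -0.06422367109642048 [[0.875, -0.361, 0.322, 0.978], [0.484, 0.673, -0.56, -0.692], [-0.015, 0.645, 0.764, 1.064], [0.0, 0.0, 0.0, 1.0]]
top [[388.3, 0.0, 280.7], [0.0, 388.3, 211.1], [0.0, 0.0, 1.0]] -0.05944484051233894 [[0.016, 0.984, -0.177, 0.384], [-1.0, 0.015, -0.006, -0.016], [-0.003, 0.177, 0.984, 1.095], [0.0, 0.0, 0.0, 1.0]]
{'clock': 0.1, 'joint_pos': array([1.07038605e+00, 3.13964384e-01, 4.50956846e-02, 1.30359088e+00,
       4.84242983e-05, 1.43120852e+00]), 'qvel': array([ 0.00127107, -0.00085389,  0.00346501,  0.00139725, -0.0006839 ,
       -0.00168399]), 'tau': array([ 1.96660709e-03, -4.81726956e+01,  2.99242437e+01,  1.27628751e-02,
       -1.07123205e-04, -4.82769408e-06]), 'tcp_pos': array([0.20275457, 0.53755168, 0.20967709]), 'orientation': array([-2.84583635e-04,  1.79434107e-01,  9.83769642e-01, -7.81791693e-04]), 'wrist_force': array([ 0.03663706, -0.41679275, -0.14037916]), 'ft_torque': array([ 0.01186234, -0.02069543,  0.01421166]), 'grip_force': 0.0, 'finger_gap': 0.08557618234659932}
```

View pics/top0.png

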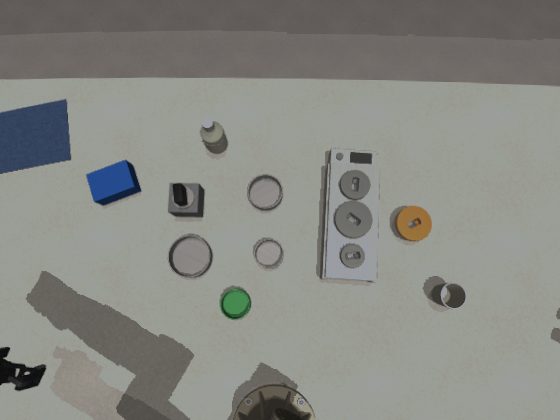

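View pics/scene0.png

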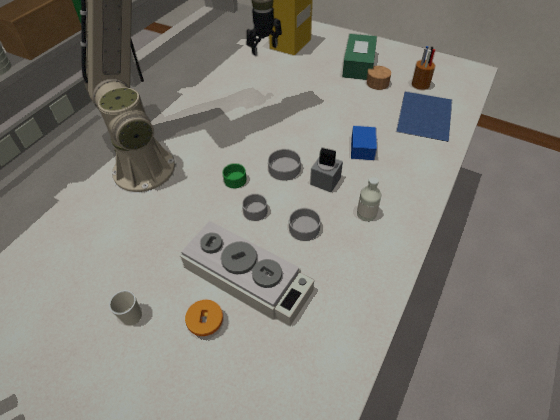

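The top view shows three grey plugs on the heater: medium at about (355,184), large at (353,219) and small at (352,256). The orange look-alike is at (413,223). The steel dishes are at (265,192) medium, (191,256) large and (268,253) small, with the green look-alike at (236,303). The stand and puller are at (186,198). Next I'll measure these and take one enlarged crop.

Run:
```python
from h import *
t=shot('top');s=shot('scene')
def pt(u,v,z):return plane(t,u,v,z).round(4)
for n,u,v,z in[('med',355,184,.098),('large',353,219,.098),('small',352,256,.098),('dM',265,192,.045),('dL',191,256,.045),('dS',268,253,.045),('grip',181,194,.142)]:
    p=pt(u,v,z);print(n,p,'scene px',np.round(proj(s,p),1))
b=t['pixels'][130:310,160:440];b=cv2.cvtColor(b,cv2.COLOR_RGB2BGR)
b1=cv2.resize(b[:,160:240],None,fx=4.2,fy=4.2,interpolation=cv2.INTER_CUBIC)[:590]
b2=cv2.resize(cv2.cvtColor(t['pixels'][170:230,160:215],cv2.COLOR_RGB2BGR),None,fx=6,fy=6,interpolation=cv2.INTER_CUBIC)
o=np.zeros((590,680,3),np.uint8);o[:b1.shape[0],:b1.shape[1]]=b1[:590];o[:b2.shape[0],340:340+b2.shape[1]]=b2
cv2.imwrite('pics/crop1.png',o)
b3=cv2.resize(cv2.cvtColor(s['pixels'][140:290,175:350],cv2.COLOR_RGB2BGR),None,fx=3.9,fy=3.9,interpolation=cv2.INTER_CUBIC);cv2.imwrite('pics/crop2.png',b3)
```

```text
med [ 0.639  -0.2057  0.098 ] scene px [265.7 271.3]
large [ 0.5451 -0.1987  0.098 ] scene px [237.5 255.2]
small [ 0.449  -0.1946  0.098 ] scene px [209.6 240.5]
dM [0.6258 0.0346 0.045 ] scene px [302.5 219.3]
dL [0.4456 0.2308 0.045 ] scene px [282.2 161. ]
dS [0.4573 0.0227 0.045 ] scene px [253.7 202.2]
grip [0.5953 0.2422 0.142 ] scene px [324.3 152.1]
```

View pics/crop1.png

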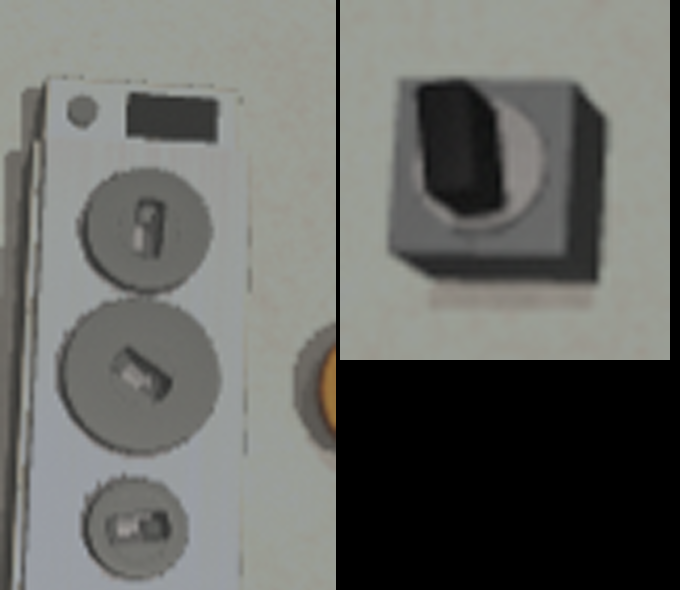

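View pics/crop2.png

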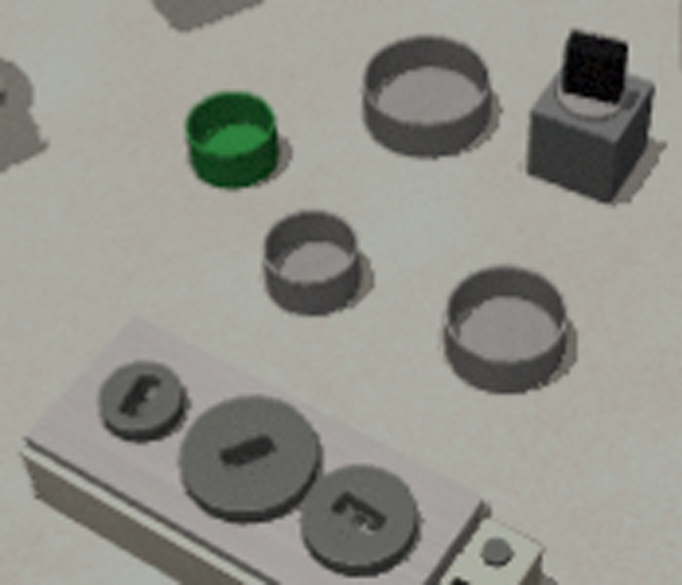

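The crops confirm the sizes. The medium, large and small heads are distinct, all grey, and each has a visible slot. The orange plug and green dish stay untouched. Next I'll measure the slots, dish circles and handle.

```bash
cat >> h.py <<'E'
PL={'med':(.639,-.2057),'large':(.5451,-.1987),'small':(.449,-.1946)};R={'med':.040,'large':.049,'small':.031}
def slot(c,p,z,r=.026):
    """slot mask inside disc: deviation from median grey -> rect corners onto plane z"""
    a=np.linspace(0,2*np.pi,60)
    poly=np.array([proj(c,(p[0]+r*np.cos(t),p[1]+r*np.sin(t),z)) for t in a])
    k=6;x0,y0=np.floor(poly.min(0)).astype(int)-1;x1,y1=np.ceil(poly.max(0)).astype(int)+2
    g=cv2.cvtColor(c['pixels'][y0:y1,x0:x1],cv2.COLOR_RGB2GRAY);g=cv2.resize(g,None,fx=k,fy=k,interpolation=cv2.INTER_CUBIC).astype(float)
    m=np.zeros(g.shape,np.uint8);cv2.fillPoly(m,[((poly-[x0,y0]+.5)*k).astype(np.int32)],1)
    ring=g[m>0];med=np.median(ring);d=((abs(g-med)>12)&(m>0)).astype(np.uint8)
    d=cv2.morphologyEx(d,cv2.MORPH_CLOSE,np.ones((13,13)))
    n,l,st,_=cv2.connectedComponentsWithStats(d);i=1+np.argmax(st[1:,4])
    pts=cv2.findNonZero((l==i).astype(np.uint8))[:,0].astype(float)
    W=np.array([plane(c,u/k-.5+x0,v/k-.5+y0,z)[:2] for u,v in pts[::7]])
    (cx,cy),(w,h),an=cv2.minAreaRect((W*1000).astype(np.float32))
    if w<h:an+=90;w,h=h,w
    return np.round([cx,cy,w,h,an%180],1)
def rim(c,p,z,r):
    """fit bright/dark head or dish contour by radial max gradient, circle on plane z"""
    g=cv2.GaussianBlur(cv2.cvtColor(c['pixels'],cv2.COLOR_RGB2GRAY).astype(np.float32),(3,3),0)
    P=[]
    for t in np.linspace(0,2*np.pi,90):
        rr=np.arange(r-.008,r+.010,.0005)
        q=np.array([proj(c,(p[0]+x*np.cos(t),p[1]+x*np.sin(t),z)) for x in rr],np.float32)
        v=cv2.remap(g,q[:,0:1],q[:,1:2],cv2.INTER_LINEAR)[:,0]
        i=np.argmax(np.diff(v));P.append((p[0]+rr[i]*np.cos(t),p[1]+rr[i]*np.sin(t)))
    P=np.array(P)
    for _ in range(4):
        A=np.c_[2*P,np.ones(len(P))];s=np.linalg.lstsq(A,(P**2).sum(1),rcond=None)[0]
        R_=np.sqrt(s[2]+s[0]**2+s[1]**2);e=abs(np.hypot(*(P-s[:2]).T)-R_);P=P[e<=max(.002,np.percentile(e,85))]
    return np.round([s[0]*1e3,s[1]*1e3,R_*1e3,len(P)],1)
DI={'med':(.6258,.0346,.049),'large':(.4456,.2308,.058),'small':(.4573,.0227,.040)}
E
python3 - <<'E'
from h import *
for n in('top','scene'):
    c=shot(n)
    for k in PL:
        print(n,k,'slot',slot(c,PL[k],.098).tolist(),'rim',rim(c,PL[k],.098,R[k]).tolist(),'dish',rim(c,DI[k][:2],.045,DI[k][2]).tolist())
    # handle: black mask
    px=c['pixels'].astype(int); m=(px.max(2)<45).astype(np.uint8)
    u,v=np.round(proj(c,(.595,.242,.12))).astype(int); w=np.zeros_like(m);w[v-25:v+25,u-20:u+20]=m[v-25:v+25,u-20:u+20]
    h=cv2.convexHull(cv2.findNonZero(w));h=cv2.approxPolyDP(h,1.5,True)[:,0];print(h.tolist(),[plane(c,*q,.142)[:2].round(3).tolist() for q in h])
    m=((px.max(2)<110)&(px.min(2)>60)).astype(np.uint8)
E
```

```text
top med slot [639.9, -205.5, 39.9, 20.1, 173.5] rim [637.8, -203.2, 41.4, 90.0] dish [624.4, 34.7, 50.4, 76.0]
top large slot [546.5, -200.1, 39.7, 19.9, 53.1] rim [545.5, -197.4, 50.6, 77.0] dish [445.6, 232.7, 59.3, 76.0]
top small slot [451.6, -195.4, 40.9, 20.5, 94.1] rim [450.7, -193.6, 32.5, 88.0] dish [457.0, 24.8, 41.3, 49.0]
[[200, 186], [202, 189], [202, 199], [199, 208], [179, 215], [172, 213], [174, 184]] [[0.617, 0.195], [0.609, 0.19], [0.583, 0.188], [0.56, 0.195], [0.541, 0.244], [0.546, 0.262], [0.621, 0.262]]
scene med slot [640.6, -204.3, 39.4, 20.1, 172.3] rim [643.5, -208.5, 42.8, 61.0] dish [633.3, 30.1, 50.8, 46.0]
scene large slot [546.4, -198.4, 39.5, 20.4, 54.9] rim [550.8, -201.8, 51.4, 73.0] dish [451.5, 231.0, 61.3, 46.0]
scene small slot [450.8, -194.8, 38.8, 19.9, 95.0] rim [455.3, -197.8, 33.1, 75.0] dish [462.2, 16.8, 42.3, 49.0]
[[337, 181], [333, 181], [320, 163], [322, 149], [335, 152], [341, 166]] [[0.683, 0.145], [0.673, 0.139], [0.605, 0.191], [0.582, 0.252], [0.625, 0.259], [0.668, 0.209]]
```

Run:
```python
from h import *
t=shot('top');s=shot('scene')
print('collar',plane(t,182.2,196.3,.086))
for q in[(226.5-53.5+0.2,183.8),(181.,183.3),(174.3,200.6)]:print(plane(t,*q,.142).round(4))
for n,c in(('top',t),('scene',s)):
    px=c['pixels'].max(2).astype(int);u,v=np.round(proj(c,(.595,.242,.12))).astype(int)
    for th in(22,32):
        w=np.zeros(px.shape,np.uint8);w[v-25:v+25,u-20:u+20]=px[v-25:v+25,u-20:u+20]<th
        _,l,st,ce=cv2.connectedComponentsWithStats(w);i=1+np.argmax(st[1:,4]);h=cv2.approxPolyDP(cv2.convexHull(cv2.findNonZero((l==i).astype(np.uint8))),1,True)[:,0]
        print(n,th,st[i].tolist(),h.tolist())
    # predicted outline for hypothesis
    for an in(-10,0,10):
        a=np.radians(an);P=[]
        for z in(.142,.086):
            for sx,sy in((1,1),(1,-1),(-1,-1),(-1,1)):
                x,y=sx*.025,sy*.012;P.append(np.round(proj(c,(.592+x*np.cos(a)-y*np.sin(a),.239+x*np.sin(a)+y*np.cos(a),z)),1).tolist())
        print(n,an,P)
```

```text
collar [0.60147183 0.25373909 0.086     ]
[0.6215 0.2639 0.142 ]
[0.6231 0.244  0.142 ]
[0.578  0.2582 0.142 ]
top 22 [182, 189, 2, 3, 4] [[182, 189], [183, 191]]
top 32 [173, 184, 14, 21, 174] [[185, 204], [179, 204], [175, 201], [173, 189], [174, 184], [180, 184], [185, 189]]
top -10 [[179.9, 185.0], [189.0, 186.7], [184.5, 205.7], [175.3, 203.9], [185.3, 190.1], [193.9, 191.7], [189.7, 209.7], [180.9, 208.1]]
top 0 [[178.1, 185.6], [187.5, 185.7], [186.3, 205.1], [176.8, 204.9], [183.6, 190.6], [192.5, 190.8], [191.4, 209.1], [182.4, 209.0]]
top 10 [[176.4, 186.5], [185.8, 185.0], [188.0, 204.1], [178.6, 205.6], [182.0, 191.5], [190.8, 190.1], [193.0, 208.2], [184.1, 209.7]]
scene 22 [320, 149, 15, 17, 175] [[332, 165], [320, 162], [320, 156], [323, 149], [334, 152], [334, 161]]
scene 32 [320, 149, 16, 17, 219] [[335, 152], [333, 165], [320, 163], [322, 149]]
scene -10 [[331.5, 153.7], [327.2, 157.8], [314.4, 151.1], [318.8, 147.2], [330.3, 166.2], [326.1, 170.3], [313.7, 163.7], [318.0, 159.7]]
scene 0 [[331.6, 152.7], [328.5, 157.2], [314.3, 152.1], [317.6, 147.7], [330.4, 165.2], [327.3, 169.8], [313.6, 164.7], [316.8, 160.3]]
scene 10 [[331.5, 151.6], [329.6, 156.5], [314.4, 153.2], [316.5, 148.4], [330.3, 164.2], [328.4, 169.1], [313.7, 165.7], [315.7, 160.9]]
```

Emit:
jog_arm:
  rows:
    - [1, -0.7, 0, 0, 0, 0.5]
    - [2, -1.4, 0, 0, 0, 1]
    - [3, -2.1, 0, 0, 0, 1.5]
    - [4, -2.9, 0, 0, 0, 2]
    - [5, -3.6, 0, 0, 0, 2.5]
    - [6, -4.3, 0, 0, 0, 3]
    - [7, -5.1, 0, 0, 0, 3.5]
    - [8, -5.8, 0, 0, 0, 4]
    - [9, -6.5, 0, 0, 0, 4.4]
    - [9.5, -7, 0, 0, 0, 4.8]
    - [9.9, -7.2, 0, 0, 0, 4.8]
    - [9.9, -7.2, 0, 0, 0, 4.8]
  jaw: -1
  force: 80

```text
clock: 1.4
tcp_pos: [0.6015, 0.2475, 0.2103]
orientation: [0.0, -0.07, 0.998, -0.0]
wrist_force: [0.2, -0.1, -0.2]
finger_gap: 0.0855
grip_force: 0.0
```

Run:
```python
from h import *
st=env.get_state();print(st['clock'],st['tcp_pos'],st['orientation'],st['joint_pos'].round(3))
t=shot('top');s=shot('scene')
a=cv2.resize(cv2.cvtColor(t['pixels'][150:240,140:240],cv2.COLOR_RGB2BGR),(400,360),interpolation=cv2.INTER_CUBIC)
b=cv2.resize(cv2.cvtColor(s['pixels'][110:200,280:380],cv2.COLOR_RGB2BGR),(400,360),interpolation=cv2.INTER_CUBIC)
cv2.imwrite('pics/a1.png',np.hstack([a,b]))
for p in((.5985,.2495),):
  for an in(8,):
    A=np.radians(an)
    for c in(t,s):
      print([np.round(proj(c,(p[0]+x*np.cos(A)-y*np.sin(A),p[1]+x*np.sin(A)+y*np.cos(A),.142)),1).tolist() for x,y in((.025,.012),(.025,-.012),(-.025,-.012),(-.025,.012))])
```

```text
1.4 [0.60151759 0.24748579 0.21033745] [ 3.95255476e-04 -6.99702083e-02  9.97548994e-01 -1.35695968e-04] [ 0.267  0.465  0.271  1.375 -0.     0.127]
[[172.8, 183.8], [182.2, 182.6], [183.7, 201.7], [174.3, 202.9]]
[[334.7, 150.5], [332.6, 155.3], [317.6, 151.6], [319.9, 146.9]]
```

View pics/a1.png

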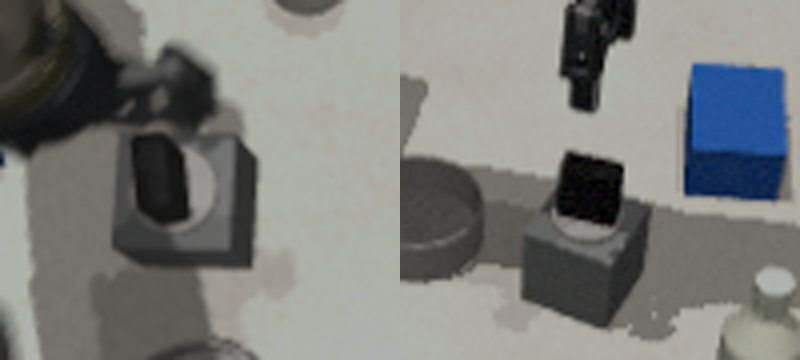

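The top crop shows the handle at about (180,193) and the finger tip at about (187,170). The scene crop shows the finger tip at (326,136) and the handle top at (322–335,149–152). I'll check the tip projection and the match with the handle.

Run:
```python
from h import *
t=shot('top');s=shot('scene')
T=env.get_state()['tcp_pos']
print(T,proj(t,T),proj(s,T), t['cam_to_world'].round(3).tolist())
print(proj(t,T+[.0,.045,.01]),proj(s,T+[0,.045,.01]),proj(s,T-[0,.045,-.01]))
```

```text
[0.59937025 0.24913255 0.20982191] (np.float64(170.89641951731443), np.float64(185.93040167852274)) (np.float64(327.73134814640514), np.float64(134.9294573658667)) [[0.016, 0.984, -0.177, 0.384], [-1.0, 0.015, -0.006, -0.016], [-0.003, 0.177, 0.984, 1.095], [0.0, 0.0, 0.0, 1.0]]
(np.float64(150.69485933601712), np.float64(184.66918511029144)) (np.float64(334.010386403583), np.float64(124.19837311030214)) (np.float64(321.61300181324776), np.float64(140.98209723069039))
```

Emit:
jog_arm:
  rows:
    - [0, 0, -0.4, 0, 0, 0]
    - [0, 0, -0.8, 0, 0, 0]
    - [0, 0, -1.2, 0, 0, 0]
    - [0, 0, -1.6, 0, 0, 0]
    - [0, 0, -2, 0, 0, 0]
    - [0, 0, -2.3, 0, 0, 0]
    - [0, 0, -2.6, 0, 0, 0]
    - [0, 0, -2.8, 0, 0, 0]
    - [0, 0, -2.85, 0, 0, 0]
    - [0, 0, -2.85, 0, 0, 0]

```text
clock: 2.43
tcp_pos: [0.5978, 0.2507, 0.0962]
orientation: [-0.001, -0.072, 0.997, -0.0]
wrist_force: [-0.3, -0.0, 0.7]
finger_gap: 0.0857
grip_force: 0.0
```

Emit:
jog_arm:
  rows:
    - [0, 0, 0, 0, 0, 0]
    - [0, 0, 0, 0, 0, 0]
    - [0, 0, 0, 0, 0, 0]
    - [0, 0, 0, 0, 0, 0]
    - [0, 0, 0, 0, 0, 0]
    - [0, 0, 0, 0, 0, 0]
    - [0, 0, 0, 0, 0, 0]
    - [0, 0, 0, 0, 0, 0]
    - [0, 0, 0, 0, 0, 0]
    - [0, 0, 0, 0, 0, 0]
  jaw: 1
  force: 90

```text
clock: 3.27
tcp_pos: [0.5995, 0.2503, 0.0972]
orientation: [0.001, -0.071, 0.997, 0.0]
wrist_force: [-1.1, 1.9, 5.9]
finger_gap: 0.0228
grip_force: 89.0
```

Emit:
jog_arm:
  rows:
    - [0, 0, 0.2, 0, 0, 0]
    - [0, 0, 0.5, 0, 0, 0]
    - [0, 0, 0.9, 0, 0, 0]
    - [0, 0, 1.3, 0, 0, 0]
    - [0, 0, 1.7, 0, 0, 0]
    - [0, 0, 2.1, 0, 0, 0]
    - [0, 0, 2.5, 0, 0, 0]
    - [0, -0.1, 2.8, 0, 0, -0.1]
    - [0, -0.4, 3, 0, 0, -0.2]
    - [0.1, -0.9, 3, 0, 0, -0.3]
    - [0.1, -1.6, 3, 0, 0, -0.5]
    - [0.2, -2.4, 3, 0, 0, -0.7]

```text
clock: 4.27
tcp_pos: [0.6058, 0.1532, 0.2158]
orientation: [-0.001, -0.035, 0.999, -0.0]
wrist_force: [0.4, -0.8, -2.5]
finger_gap: 0.0222
grip_force: 88.4
```

Emit:
jog_arm:
  rows:
    - [0.1, -0.9, 0, 0, 0, -0.2]
    - [0.2, -1.8, 0, 0, 0, -0.4]
    - [0.3, -2.7, 0, 0, 0, -0.6]
    - [0.4, -3.6, 0, 0, 0, -0.8]
    - [0.5, -4.5, 0, 0, 0, -1]
    - [0.6, -5.4, 0, 0, 0, -1.2]
    - [0.6, -6.3, 0, 0, 0, -1.4]
    - [0.7, -7.2, 0, 0, 0, -1.6]
    - [0.8, -8, 0, 0, 0, -1.7]
    - [0.8, -8.6, 0, 0, 0, -1.8]
    - [0.8, -9, 0, 0, 0, -1.8]
    - [0.8, -9, 0, 0, 0, -1.8]

```text
clock: 5.27
tcp_pos: [0.6378, -0.2102, 0.2151]
orientation: [-0.001, 0.062, 0.998, -0.0]
wrist_force: [-0.2, -0.0, -3.4]
finger_gap: 0.0223
grip_force: 88.6
```

Run:
```python
from h import *
jog=[[0]*6]
st=env.get_state();print(st['clock'],st['tcp_pos'],st['orientation'],st['joint_pos'].round(3),st['wrist_force'])
t=shot('top');s=shot('scene')
st=env.get_state();T=st['tcp_pos'];print(T,st['qvel'].round(3),proj(t,T-[0,0,.076]),proj(s,T-[0,0,.076]))
u,v=np.round(proj(t,T-[0,0,.05])).astype(int);a=cv2.resize(cv2.cvtColor(t['pixels'][v-40:v+40,u-40:u+40],cv2.COLOR_RGB2BGR),(400,400),interpolation=cv2.INTER_CUBIC)
u2,v2=np.round(proj(s,T-[0,0,.05])).astype(int);b=cv2.resize(cv2.cvtColor(s['pixels'][v2-40:v2+40,u2-40:u2+40],cv2.COLOR_RGB2BGR),(400,400),interpolation=cv2.INTER_CUBIC)
print(u,v,u2,v2)
cv2.imwrite('pics/a2.png',np.hstack([a,b]))
```

```text
5.2667 [ 0.63775579 -0.21019181  0.21511004] [-1.13438228e-03  6.22016359e-02  9.98062931e-01 -2.36444288e-04] [-4.370e-01  5.130e-01  3.580e-01  1.418e+00 -1.000e-03 -3.130e-01] [-0.18610219 -0.04184376 -3.38432281]
[ 0.638124   -0.20643813  0.21568763] [ 0.035 -0.015 -0.006  0.     0.005  0.002] (np.float64(358.3283350673487), np.float64(180.30525224364246)) (np.float64(264.53782688553423), np.float64(262.8764168265987))
360 178 264 257
```

View pics/a2.png

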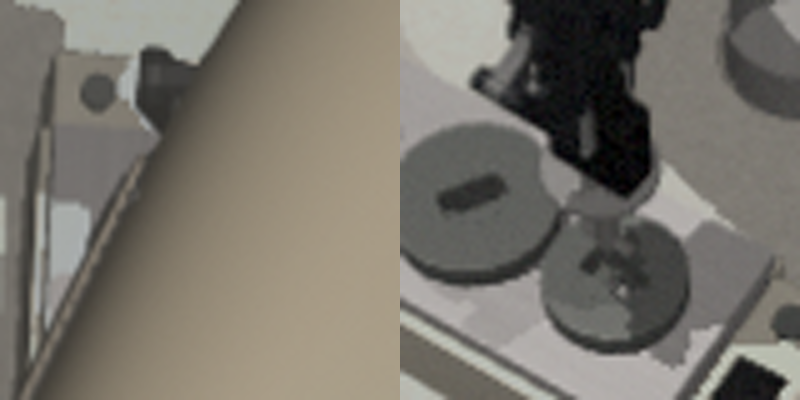

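The scene crop shows the rod and collar at about (264,257), on the tool axis within a pixel, above the medium plug. The top view is blocked by the arm. I'll correct by 2 mm and descend.

Emit:
jog_arm:
  rows:
    - [0.05, 0.03, -0.2, 0, 0, 0]
    - [0.05, 0.03, -0.5, 0, 0, 0]
    - [0.05, 0.03, -0.7, 0, 0, 0]
    - [0.05, 0.03, -0.75, 0, 0, 0]
    - [0.05, 0.03, -0.75, 0, 0, 0]
    - [0.05, 0.03, -0.75, 0, 0, 0]
    - [0.05, 0.03, -0.75, 0, 0, 0]

```text
clock: 5.95
tcp_pos: [0.6413, -0.2045, 0.1872]
orientation: [0.0, 0.06, 0.998, -0.0]
wrist_force: [1.0, 1.0, -1.8]
finger_gap: 0.0226
grip_force: 88.6
```

Emit:
jog_arm:
  rows:
    - [0, 0, -0.1, 0, 0, 0]
    - [0, 0, -0.2, 0, 0, 0]
    - [0, 0, -0.3, 0, 0, 0]
    - [0, 0, -0.4, 0, 0, 0]
    - [0, 0, -0.48, 0, 0, 0]
    - [0, 0, -0.48, 0, 0, 0]
    - [0, 0, -0.48, 0, 0, 0]

```text
clock: 6.53
tcp_pos: [0.6408, -0.2047, 0.1668]
orientation: [-0.0, 0.06, 0.998, 0.0]
wrist_force: [0.2, 1.1, -2.5]
finger_gap: 0.0221
grip_force: 88.7
```

Emit:
jog_arm:
  rows:
    - [0, 0, -0.03, 0, 0, 0]
    - [0, 0, -0.06, 0, 0, 0]
    - [0, 0, -0.09, 0, 0, 0]
    - [0, 0, -0.12, 0, 0, 0]
    - [0, 0, -0.12, 0, 0, 0]
    - [0, 0, -0.12, 0, 0, 0]

```text
clock: 7.03
tcp_pos: [0.6412, -0.2049, 0.1627]
orientation: [0.0, 0.06, 0.998, -0.0]
wrist_force: [0.1, -0.6, -1.0]
finger_gap: 0.0222
grip_force: 88.8
```

Emit:
jog_arm:
  rows:
    - [0, 0, -0.02, 0, 0, 0]
    - [0, 0, -0.04, 0, 0, 0]
    - [0, 0, -0.05, 0, 0, 0]
    - [0, 0, -0.05, 0, 0, 0]

```text
clock: 7.37
tcp_pos: [0.6413, -0.2049, 0.1621]
orientation: [0.001, 0.06, 0.998, -0.0]
wrist_force: [-2.0, 0.4, 5.7]
finger_gap: 0.0223
grip_force: 89.7
```

Emit:
jog_arm:
  rows:
    - [0, 0, 0.05, 0, 0, 0]
    - [0, 0, 0.06, 0, 0, -0.5]
    - [0, 0, 0.05, 0, 0, -1.2]
    - [0, 0, 0.05, 0, 0, -2]
    - [0, 0, 0.05, 0, 0, -2.8]
    - [0, 0, 0.04, 0, 0, -3.6]
    - [0, 0, 0.04, 0, 0, -4.4]
    - [0, 0, 0.03, 0, 0, -5.2]
    - [0, 0, 0.02, 0, 0, -6]
    - [0, 0, 0.02, 0, 0, -6.8]
    - [0, 0, 0.02, 0, 0, -7]

```text
clock: 8.28
tcp_pos: [0.641, -0.2044, 0.1612]
orientation: [-0.0, 0.415, 0.91, 0.0]
wrist_force: [-0.5, 0.6, -0.5]
finger_gap: 0.0226
grip_force: 88.9
```

Emit:
jog_arm:
  rows:
    - [0, 0, -0.01, 0, 0, -0.7]
    - [0, 0, -0.02, 0, 0, -1.5]
    - [0, 0, -0.03, 0, 0, -2.3]
    - [0, 0, -0.04, 0, 0, -3.1]
    - [0, 0, -0.04, 0, 0, -3.9]
    - [0, 0, -0.05, 0, 0, -4.7]
    - [0, 0, -0.06, 0, 0, -5.5]
    - [0, 0, -0.06, 0, 0, -6.1]
    - [0, 0, -0.06, 0, 0, -6.5]
    - [0, 0, -0.06, 0, 0, -6.5]

```text
clock: 9.12
tcp_pos: [0.6407, -0.2048, 0.1583]
orientation: [-0.0, 0.694, 0.72, -0.0]
wrist_force: [0.7, -0.1, -2.2]
finger_gap: 0.0225
grip_force: 88.6
```

Emit:
jog_arm:
  rows:
    - [0, 0, 0.05, 0, 0, 0]
    - [0, 0, 0.1, 0, 0, 0]
    - [0, 0, 0.15, 0, 0, 0]
    - [0, 0, 0.2, 0, 0, 0]
    - [0, 0, 0.25, 0, 0, 0]
    - [0, 0, 0.3, 0, 0, 0]
    - [0, 0, 0.35, 0, 0, 0]
    - [0, 0, 0.4, 0, 0, 0]
    - [0, 0, 0.4, 0, 0, 0]
    - [0, 0, 0.4, 0, 0, 0]

```text
clock: 9.95
tcp_pos: [0.6411, -0.2048, 0.1751]
orientation: [0.0, 0.694, 0.72, 0.0]
wrist_force: [0.4, 0.0, -4.2]
finger_gap: 0.0222
grip_force: 88.5
```

Emit:
jog_arm:
  rows:
    - [0, 0, 0.1, 0, 0, 0]
    - [0, 0, 0.25, 0, 0, 0]
    - [0, 0, 0.45, 0, 0, 0]
    - [0, 0, 0.65, 0, 0, 0]
    - [0, 0, 0.85, 0, 0, 0]
    - [0, 0, 1.05, 0, 0, 0]
    - [0, 0, 1.2, 0, 0, 0]
    - [0, 0, 1.3, 0, 0, 0]
    - [0, 0, 1.3, 0, 0, 0]

```text
clock: 10.7
tcp_pos: [0.6416, -0.205, 0.2284]
orientation: [0.001, 0.694, 0.72, 0.0]
wrist_force: [0.9, 0.1, -3.9]
finger_gap: 0.0221
grip_force: 88.5
```

```bash
cat >> h.py <<'E'
def dish(c,p,ri):
    """circle through floor region: steel dish mask by rim; report mean of inner/outer edges at rim height"""
    g=cv2.GaussianBlur(cv2.cvtColor(c['pixels'],cv2.COLOR_RGB2GRAY).astype(np.float32),(3,3),0);res=[]
    P=[]
    for t in np.linspace(0,2*np.pi,120,endpoint=False):
        rr=np.arange(ri-.012,ri+.015,.0005)
        q=np.array([proj(c,(p[0]+x*np.cos(t),p[1]+x*np.sin(t),.045)) for x in rr],np.float32)
        v=cv2.remap(g,q[:,0:1],q[:,1:2],cv2.INTER_LINEAR)[:,0]
        d=np.diff(v);i=np.argmax(d)   # dark wall -> bright bench, outer edge
        P.append((p[0]+rr[i]*np.cos(t),p[1]+rr[i]*np.sin(t)))
    P=np.array(P)
    rr=np.hypot(*(P-p[:2]).T)
    return P
E
python3 - <<'E'
from h import *
print(env.get_state()['wrist_force'],env.get_state()['tcp_pos'])
t=shot('top','t3.png');s=shot('scene','s3.png')
a=cv2.cvtColor(t['pixels'][150:320,140:300],cv2.COLOR_RGB2BGR);b=cv2.cvtColor(s['pixels'][130:300,200:345],cv2.COLOR_RGB2BGR)
o=np.hstack([a,b]);o=cv2.resize(o,None,fx=2.6,fy=2.6,interpolation=cv2.INTER_CUBIC);cv2.imwrite('pics/a3.png',o);print(o.shape)
E
```

```text
[ 0.91213138  0.12900622 -3.88824371] [ 0.64156198 -0.20500423  0.22840598]
(442, 793, 3)
```

View pics/a3.png

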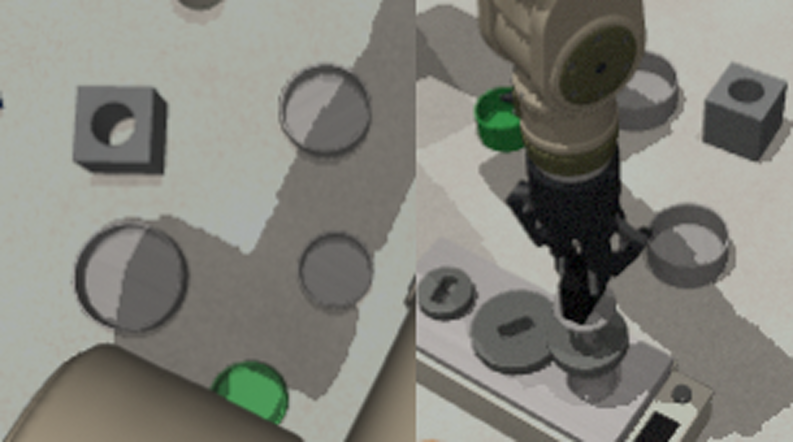

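The crop shows the medium plug hanging on the puller. The medium dish outer rim spans about u 247–282 and v 174–211 in the top view, and u 289–321 with its top at 208.5 in the scene view. The stand is empty.

```bash
cat >> h.py <<'E'
def ext(c,p,ro):
    """silhouette extremes (l,r,t,b) of dish outer cylinder at p"""
    P=np.array([proj(c,(p[0]+ro*np.cos(a),p[1]+ro*np.sin(a),z)) for z in(.001,.045) for a in np.linspace(0,2*np.pi,72)])
    return np.r_[P[:,0].min(),P[:,0].max(),P[:,1].min(),P[:,1].max()]
from scipy.optimize import least_squares
def solve(obs,p0,ro):
    """obs: list of (cam,[l,r,t,b] with nan where unseen)"""
    f=lambda p:np.concatenate([(ext(c,p,ro)-o)[~np.isnan(o)] for c,o in obs])
    r=least_squares(f,p0[:2]);return r.x.round(4),r.fun.round(1)
def full(u,v,o,k):return (np.array([u,v])/k-.5+.5/k+np.array(o))
E
python3 - <<'E'
from h import *
t=shot('top');s=shot('scene');k=2.6;n=np.nan
def T(l,r,tp,b,x0,y0):
    return np.array([l/k+x0,r/k+x0,tp/k+y0,b/k+y0])-.3
med_t=T(279,371,64,160,140,150);med_s=T(647-416,731-416,204,289,200,130)
for o in([(t,med_t)],[(s,med_s)],[(t,med_t),(s,med_s)]):print('med',solve(o,DI['med'],.049))
lar_t=T(75,188,218,336,140,150);print('large',solve([(t,lar_t)],DI['large'],.058))
sm_t=T(299,373,231,311,140,150);print('small',solve([(t,sm_t)],DI['small'],.040))
E
```

```text
med (array([0.628 , 0.0355]), array([ 0. , -0. , -0.2,  0.2]))
med (array([0.6329, 0.0356]), array([ 0.2, -0.2, -0.5,  0.4]))
med (array([0.6302, 0.0357]), array([-0. , -0.1, -0.9, -0.6, -0.6, -0.9, -0.8,  0.1]))
large (array([0.4456, 0.2368]), array([-1. ,  1. ,  1.1, -1.1]))
small (array([0.4557, 0.0201]), array([-0.6,  0.6,  0.3, -0.3]))
```

Emit:
jog_arm:
  rows:
    - [0, 0.05, 0, 0, 0, 0]
    - [0, 0.15, 0, 0, 0, 0]
    - [0, 0.35, 0, 0, 0, 0]
    - [0, 0.65, 0, 0, 0, 0]
    - [0, 1.05, 0, 0, 0, 0]
    - [-0.1, 1.5, 0, 0, 0, 0]
    - [-0.1, 2, 0, 0, 0, 0]
    - [-0.1, 2.5, 0, 0, 0, 0]
    - [-0.1, 3, 0, 0, 0, 0]
    - [-0.2, 3.5, 0, 0, 0, 0]
    - [-0.2, 4, 0, 0, 0, 0]
    - [-0.2, 4.5, 0, 0, 0, 0]

```text
clock: 11.9
tcp_pos: [0.6323, -0.0219, 0.2273]
orientation: [-0.0, 0.693, 0.721, 0.0]
wrist_force: [0.3, -0.2, -4.0]
finger_gap: 0.0224
grip_force: 88.6
```

Emit:
jog_arm:
  rows:
    - [0, 0.4, 0, 0, 0, 0]
    - [-0.1, 0.75, 0, 0, 0, 0]
    - [-0.1, 1.05, 0, 0, 0, 0]
    - [-0.1, 1.3, 0, 0, 0, 0]
    - [-0.1, 1.45, 0, 0, 0, 0]
    - [-0.1, 1.52, 0, 0, 0, 0]
    - [-0.1, 1.52, 0, 0, 0, 0]
    - [-0.1, 1.52, -0.1, 0, 0, 0]
    - [-0.1, 1.52, -0.3, 0, 0, 0]
    - [-0.1, 1.52, -0.5, 0, 0, 0]
    - [-0.1, 1.52, -0.6, 0, 0, 0]
    - [-0.1, 1.52, -0.6, 0, 0, 0]

```text
clock: 12.9
tcp_pos: [0.6279, 0.0356, 0.2007]
orientation: [-0.001, 0.694, 0.72, -0.001]
wrist_force: [0.1, -0.2, -4.3]
finger_gap: 0.0227
grip_force: 88.6
```

Run:
```python
from h import *
st=env.get_state();print(st['wrist_force'],st['tcp_pos'],st['joint_pos'])
t=shot('top','t4.png');s=shot('scene','s4.png');print(env.get_state()['tcp_pos'])
a=cv2.cvtColor(t['pixels'][150:250,200:320],cv2.COLOR_RGB2BGR);b=cv2.cvtColor(s['pixels'][150:250,250:370],cv2.COLOR_RGB2BGR)
o=np.hstack([a,b]);o=cv2.resize(o,None,fx=3.3,fy=3.3,interpolation=cv2.INTER_CUBIC);cv2.imwrite('pics/a4.png',o);print(o.shape)
```

```text
[ 0.07564052 -0.2449991  -4.31420896] [0.62789385 0.03559942 0.20071926] [-7.09059200e-02  4.26253739e-01  1.86847858e-01  1.33483915e+00
 -1.84948442e-05  1.46350365e+00]
[0.6286725  0.03573007 0.20233407]
(330, 792, 3)
```

View pics/a4.png

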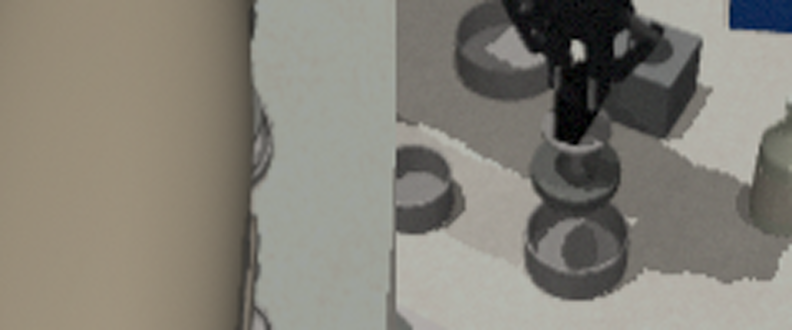

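Emit:
jog_arm:
  rows:
    - [0, 0, -0.1, 0, 0, 0]
    - [0, 0, -0.3, 0, 0, 0]
    - [0, 0, -0.5, 0, 0, 0]
    - [0, 0, -0.7, 0, 0, 0]
    - [0, 0, -0.9, 0, 0, 0]
    - [0, 0, -1.1, 0, 0, 0]
    - [0, 0, -1.3, 0, 0, 0]
    - [0, 0, -1.5, 0, 0, 0]
    - [0, 0, -1.7, 0, 0, 0]
    - [0, 0, -1.8, 0, 0, 0]
    - [0, 0, -1.9, 0, 0, 0]
    - [0, 0, -1.9, 0, 0, 0]

```text
clock: 14.0
tcp_pos: [0.6286, 0.036, 0.1259]
orientation: [-0.0, 0.694, 0.72, -0.0]
wrist_force: [0.2, -0.0, -4.1]
finger_gap: 0.0228
grip_force: 88.6
```

Emit:
jog_arm:
  rows:
    - [0, 0, -0.04, 0, 0, 0]
    - [0, 0, -0.08, 0, 0, 0]
    - [0, 0, -0.12, 0, 0, 0]
    - [0, 0, -0.16, 0, 0, 0]
    - [0, 0, -0.2, 0, 0, 0]
    - [0, 0, -0.24, 0, 0, 0]
    - [0, 0, -0.24, 0, 0, 0]
    - [0, 0, -0.24, 0, 0, 0]

```text
clock: 14.67
tcp_pos: [0.6292, 0.036, 0.1176]
orientation: [0.0, 0.694, 0.72, 0.0]
wrist_force: [-0.4, -0.4, -2.1]
finger_gap: 0.0226
grip_force: 88.8
```

Emit:
jog_arm:
  rows:
    - [0, 0, -0.04, 0, 0, 0]
    - [0, 0, -0.08, 0, 0, 0]
    - [0, 0, -0.08, 0, 0, 0]
    - [0, 0, -0.08, 0, 0, 0]
    - [0, 0, -0.08, 0, 0, 0.5]
    - [0, 0, -0.07, 0, 0, 1.2]
    - [0, 0, -0.06, 0, 0, 2]
    - [0, 0, -0.06, 0, 0, 2.8]
    - [0, 0, -0.05, 0, 0, 3.6]
    - [0, 0, -0.04, 0, 0, 4.4]
    - [0, 0, -0.03, 0, 0, 5.2]
    - [0, 0, -0.03, 0, 0, 6]

```text
clock: 15.67
tcp_pos: [0.6291, 0.036, 0.1163]
orientation: [0.0, 0.435, 0.9, 0.0]
wrist_force: [-0.0, 0.0, -2.6]
finger_gap: 0.0226
grip_force: 88.9
```

Emit:
jog_arm:
  rows:
    - [0, 0, 0.01, 0, 0, 0.8]
    - [0, 0, 0.02, 0, 0, 1.6]
    - [0, 0, 0.02, 0, 0, 2.4]
    - [0, 0, 0.03, 0, 0, 3.2]
    - [0, 0, 0.04, 0, 0, 4]
    - [0, 0, 0.04, 0, 0, 4.8]
    - [0, 0, 0.05, 0, 0, 5.6]
    - [0, 0, 0.05, 0, 0, 6.4]
    - [0, 0, 0.05, 0, 0, 7.1]
    - [0, 0, 0.05, 0, 0, 7.5]
    - [0, 0, 0.05, 0, 0, 7.5]
    - [0, 0, 0.05, 0, 0, 7.5]

```text
clock: 16.67
tcp_pos: [0.6291, 0.036, 0.1182]
orientation: [0.0, 0.061, 0.998, 0.0]
wrist_force: [0.3, 0.5, -2.3]
finger_gap: 0.0225
grip_force: 88.9
```

Emit:
jog_arm:
  rows:
    - [0, 0, 0.05, 0, 0, 0]
    - [0, 0, 0.1, 0, 0, 0]
    - [0, 0, 0.15, 0, 0, 0]
    - [0, 0, 0.2, 0, 0, 0]
    - [0, 0, 0.25, 0, 0, 0]
    - [0, 0, 0.25, 0, 0, 0]

```text
clock: 17.17
tcp_pos: [0.6294, 0.036, 0.1288]
orientation: [0.001, 0.06, 0.998, 0.0]
wrist_force: [0.2, 0.7, -2.0]
finger_gap: 0.0222
grip_force: 88.9
```

Emit:
jog_arm:
  rows:
    - [0, 0, 0.3, 0, 0, 0]
    - [0, 0, 0.7, 0, 0, 0]
    - [0, 0, 1.2, 0, 0, 0]
    - [0, 0, 1.7, 0, 0, 0]
    - [-0.1, -0.2, 2.1, 0, 0, 0.6]
    - [-0.3, -0.7, 2.2, 0, 0, 1.6]
    - [-0.5, -1.3, 2.2, 0, 0, 2.6]
    - [-0.7, -2, 2.2, 0, 0, 3.6]
    - [-1, -2.8, 2.2, 0, 0, 4.7]
    - [-1.3, -3.6, 2.2, 0, 0, 5.8]
    - [-1.5, -4.3, 2.2, 0, 0, 6.9]
    - [-1.7, -4.9, 2.2, 0, 0, 8]

```text
clock: 18.17
tcp_pos: [0.5603, -0.1619, 0.2163]
orientation: [0.0, -0.353, 0.935, -0.0]
wrist_force: [0.2, -0.3, -2.1]
finger_gap: 0.0225
grip_force: 88.9
```

Emit:
jog_arm:
  rows:
    - [-0.2, -0.5, 0, 0, 0, 1]
    - [-0.3, -0.8, 0, 0, 0, 1.8]
    - [-0.38, -0.98, 0, 0, 0, 2.25]
    - [-0.38, -0.98, 0, 0, 0, 2.25]
    - [-0.38, -0.98, 0, 0, 0, 2.25]
    - [-0.38, -0.98, 0, 0, 0, 2.25]
    - [-0.38, -0.98, 0, 0, 0, 2.25]

```text
clock: 18.75
tcp_pos: [0.5461, -0.1984, 0.2162]
orientation: [0.0, -0.459, 0.888, 0.0]
wrist_force: [-0.6, -0.6, -2.2]
finger_gap: 0.0226
grip_force: 88.9
```

Run:
```python
from h import *
st=env.get_state();print(st['tcp_pos'],st['orientation'].round(3),st['qvel'].round(3))
c=shot('scene','s5.png');print(slot(c,PL['large'],.098),slot(c,PL['small'],.098))
T=env.get_state()['tcp_pos'];u,v=np.round(proj(c,T-[0,0,.05])).astype(int);print(u,v,proj(c,T-[0,0,.015]))
a=cv2.cvtColor(c['pixels'][v-45:v+45,u-45:u+45],cv2.COLOR_RGB2BGR);b=cv2.cvtColor(c['pixels'][165:255,270:360],cv2.COLOR_RGB2BGR)
o=cv2.resize(np.hstack([a,b]),None,fx=4.4,fy=4.4,interpolation=cv2.INTER_CUBIC);cv2.imwrite('pics/a5.png',o)
```

```text
[ 0.54607104 -0.19840531  0.21616198] [ 0.    -0.459  0.888  0.   ] [ 0.002 -0.001 -0.    -0.002 -0.    -0.007]
[ 541.9 -199.3   51.6   46.   106.8] [ 450.8 -195.    38.6   19.3   93.7]
235 241 (np.float64(233.85609182977998), np.float64(232.81004617029237))
```

View pics/a5.png

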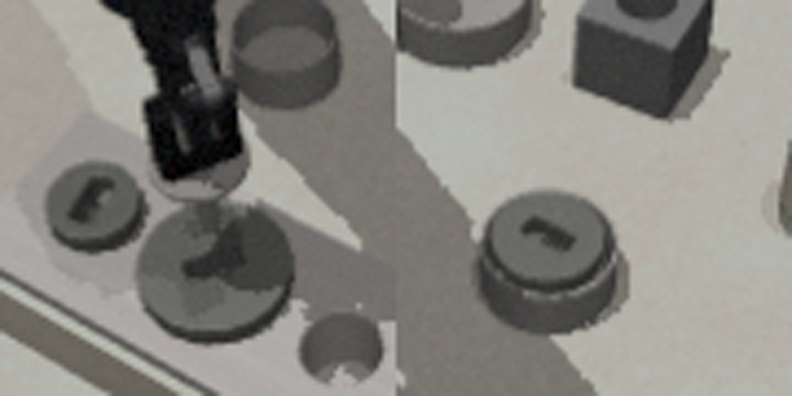

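The medium plug stands in its dish (pixel (304,219)), and the puller is over the large slot.

Emit:
jog_arm:
  rows:
    - [0, -0.02, -0.2, 0, 0, 0]
    - [0, -0.02, -0.5, 0, 0, 0]
    - [0, -0.02, -0.75, 0, 0, 0]
    - [0, -0.02, -0.85, 0, 0, 0]
    - [0, -0.02, -0.95, 0, 0, 0]
    - [0, -0.02, -1.05, 0, 0, 0]
    - [0, -0.02, -1.15, 0, 0, 0]
    - [0, -0.02, -1.2, 0, 0, 0]
    - [0, -0.02, -1.2, 0, 0, 0]

```text
clock: 19.55
tcp_pos: [0.5457, -0.1999, 0.1677]
orientation: [-0.0, -0.459, 0.889, 0.0]
wrist_force: [-0.5, -0.5, -2.7]
finger_gap: 0.0227
grip_force: 88.9
```

Emit:
jog_arm:
  rows:
    - [0, 0, -0.03, 0, 0, 0]
    - [0, 0, -0.06, 0, 0, 0]
    - [0, 0, -0.09, 0, 0, 0]
    - [0, 0, -0.1, 0, 0, 0]
    - [0, 0, -0.1, 0, 0, 0]
    - [0, 0, -0.1, 0, 0, 0]

```text
clock: 20.05
tcp_pos: [0.5459, -0.2, 0.1642]
orientation: [0.0, -0.459, 0.889, -0.0]
wrist_force: [0.0, 0.1, -2.0]
finger_gap: 0.0222
grip_force: 88.9
```

Emit:
jog_arm:
  rows:
    - [0, 0, -0.01, 0, 0, -0.5]
    - [0, 0, -0.01, 0, 0, -1.2]
    - [0, 0, -0.02, 0, 0, -2]
    - [0, 0, -0.02, 0, 0, -2.8]
    - [0, 0, -0.03, 0, 0, -3.6]
    - [0, 0, -0.03, 0, 0, -4.4]
    - [0, 0, -0.04, 0, 0, -5.2]
    - [0, 0, -0.05, 0, 0, -6]
    - [0, 0, -0.05, 0, 0, -6.8]
    - [0, 0, -0.05, 0, 0, -7]

```text
clock: 20.88
tcp_pos: [0.5459, -0.2, 0.1622]
orientation: [0.0, -0.109, 0.994, 0.0]
wrist_force: [-0.6, -0.5, -2.4]
finger_gap: 0.0225
grip_force: 88.9
```

Emit:
jog_arm:
  rows:
    - [0, 0, -0.01, 0, 0, -0.7]
    - [0, 0, -0.02, 0, 0, -1.5]
    - [0, 0, -0.03, 0, 0, -2.3]
    - [0, 0, -0.04, 0, 0, -3.1]
    - [0, 0, -0.04, 0, 0, -3.9]
    - [0, 0, -0.05, 0, 0, -4.7]
    - [0, 0, -0.06, 0, 0, -5.5]
    - [0, 0, -0.07, 0, 0, -6.1]
    - [0, 0, -0.07, 0, 0, -6.5]
    - [0, 0, -0.07, 0, 0, -6.5]
    - [0, 0, -0.07, 0, 0, -6.5]

```text
clock: 21.8
tcp_pos: [0.5458, -0.2, 0.1594]
orientation: [0.0, 0.227, 0.974, 0.0]
wrist_force: [-0.1, 0.0, -2.0]
finger_gap: 0.0219
grip_force: 88.9
```

Emit:
jog_arm:
  rows:
    - [0, 0, 0.05, 0, 0, 0]
    - [0, 0, 0.1, 0, 0, 0]
    - [0, 0, 0.15, 0, 0, 0]
    - [0, 0, 0.2, 0, 0, 0]
    - [0, 0, 0.25, 0, 0, 0]
    - [0, 0, 0.3, 0, 0, 0]
    - [0, 0, 0.35, 0, 0, 0]
    - [0, 0, 0.4, 0, 0, 0]
    - [0, 0, 0.4, 0, 0, 0]
    - [0, 0, 0.4, 0, 0, 0]

```text
clock: 22.63
tcp_pos: [0.5459, -0.2, 0.1755]
orientation: [0.0, 0.228, 0.974, 0.0]
wrist_force: [0.2, 0.0, -5.6]
finger_gap: 0.0222
grip_force: 88.5
```

Emit:
jog_arm:
  rows:
    - [0, 0, 0.1, 0, 0, 0]
    - [0, 0, 0.25, 0, 0, 0]
    - [0, 0, 0.45, 0, 0, 0]
    - [0, 0, 0.65, 0, 0, 0]
    - [0, 0, 0.85, 0, 0, 0]
    - [0, 0, 1.05, 0, 0, 0]
    - [0, 0, 1.2, 0, 0, 0]
    - [0, 0, 1.3, 0, 0, 0]
    - [0, 0, 1.3, 0, 0, 0]

```text
clock: 23.38
tcp_pos: [0.5464, -0.2003, 0.2287]
orientation: [0.001, 0.228, 0.974, -0.0]
wrist_force: [-0.3, -0.7, -5.2]
finger_gap: 0.0224
grip_force: 88.5
```

Run:
```python
from h import *
t=shot('top','t6.png');s=shot('scene','s6.png');k=3.9
T=lambda l,r,tp,b:np.array([l/k+175,r/k+175,tp/k+140,b/k+140])-.37
k2=2.6;T2=lambda l,r,tp,b,x0,y0:np.array([l/k2+x0,r/k2+x0,tp/k2+y0,b/k2+y0])-.3
for n,o,o2,ro in(('large',T(363,491,36,157),T2(75,188,218,336,140,150),.058),('small',T(264,359,211,315),T2(299,373,231,311,140,150),.04),('med',T(444,568,266,392),T2(279,371,64,160,140,150),.049)):
    print(n,solve([(s,o)],DI[n],ro),solve([(s,o),(t,o2)],DI[n],ro))
a=cv2.cvtColor(t['pixels'][160:320,130:290],cv2.COLOR_RGB2BGR);b=cv2.cvtColor(s['pixels'][130:290,200:345],cv2.COLOR_RGB2BGR)
o=cv2.resize(np.hstack([a,b]),None,fx=2.6,fy=2.6,interpolation=cv2.INTER_CUBIC);cv2.imwrite('pics/a6.png',o)
```

```text
large (array([0.4479, 0.2402]), array([-0.2,  0.2, -0.5,  0.5])) (array([0.4466, 0.2379]), array([-0.9, -0.4, -0.3,  0.8, -1.3,  0.6,  0.7, -1.5]))
small (array([0.4592, 0.0225]), array([-0.7,  0.7, -0.6,  0.5])) (array([0.4572, 0.0211]), array([-1.4, -0.1, -0.5,  0.6, -0.9,  0.2, -0.3, -0.8]))
med (array([0.631, 0.037]), array([-0.1,  0.1, -0.7,  0.6])) (array([0.6295, 0.0362]), array([-0.6, -0.5, -0.7,  0.6, -0.2, -0.3, -0.7, -0.3]))
```

View pics/a6.png

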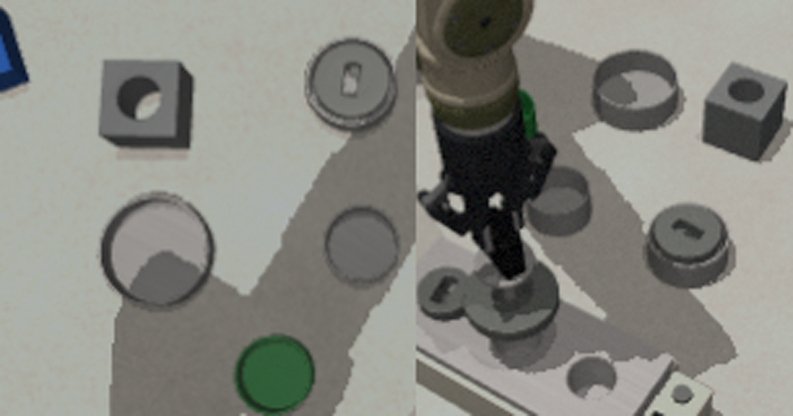

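All dishes are unmoved. The large plug hangs upright, and its dish is at top px (190,256).

Emit:
jog_arm:
  rows:
    - [0, 0.05, 0, 0, 0, 0]
    - [0, 0.15, 0, 0, 0, 0]
    - [-0.1, 0.35, 0, 0, 0, 0]
    - [-0.15, 0.65, 0, 0, 0, 0]
    - [-0.25, 1.05, 0, 0, 0, 0]
    - [-0.35, 1.5, 0, 0, 0, 0]
    - [-0.45, 2, 0, 0, 0, 0]
    - [-0.6, 2.5, 0, 0, 0, 0]
    - [-0.7, 3, 0, 0, 0, 0]
    - [-0.8, 3.5, 0, 0, 0, 0]
    - [-0.9, 4, 0, 0, 0, 0]
    - [-1, 4.5, 0, 0, 0, 0]

```text
clock: 24.48
tcp_pos: [0.5045, -0.0175, 0.2275]
orientation: [-0.0, 0.228, 0.974, 0.0]
wrist_force: [0.3, -0.2, -5.1]
finger_gap: 0.0223
grip_force: 88.5
```

Emit:
jog_arm:
  rows:
    - [-0.1, 0.5, 0, 0, 0, 0]
    - [-0.2, 1, 0, 0, 0, 0]
    - [-0.35, 1.5, 0, 0, 0, 0]
    - [-0.45, 2, 0, 0, 0, 0]
    - [-0.55, 2.5, 0, 0, 0, 0]
    - [-0.7, 3, 0, 0, 0, 0]
    - [-0.8, 3.5, 0, 0, 0, 0]
    - [-0.9, 4, 0, 0, 0, 0]
    - [-1, 4.5, 0, 0, 0, 0]
    - [-1.15, 5, 0, 0, 0, 0]
    - [-1.25, 5.45, 0, 0, 0, 0]
    - [-1.35, 5.8, 0, 0, 0, 0]

```text
clock: 25.48
tcp_pos: [0.4498, 0.2144, 0.2275]
orientation: [-0.0, 0.227, 0.974, 0.0]
wrist_force: [-0.1, 0.1, -6.2]
finger_gap: 0.0223
grip_force: 88.6
```

Emit:
jog_arm:
  rows:
    - [-0.08, 0.35, 0, 0, 0, 0]
    - [-0.12, 0.53, 0, 0, 0, 0]
    - [-0.15, 0.63, 0, 0, 0, 0]
    - [-0.15, 0.65, 0, 0, 0, 0]
    - [-0.15, 0.65, -0.1, 0, 0, 0]
    - [-0.15, 0.65, -0.25, 0, 0, 0]
    - [-0.15, 0.65, -0.45, 0, 0, 0]
    - [-0.15, 0.65, -0.6, 0, 0, 0]
    - [-0.15, 0.65, -0.65, 0, 0, 0]
    - [-0.15, 0.65, -0.65, 0, 0, 0]
    - [-0.15, 0.65, -0.65, 0, 0, 0]

```text
clock: 26.4
tcp_pos: [0.4457, 0.2377, 0.201]
orientation: [-0.0, 0.228, 0.974, -0.0]
wrist_force: [0.5, 0.1, -5.2]
finger_gap: 0.0226
grip_force: 88.6
```

Run:
```python
from h import *
s=shot('scene','s7.png');print(env.get_state()['tcp_pos'],env.get_state()['joint_pos'].round(2))
b=cv2.cvtColor(s['pixels'][100:200,230:350],cv2.COLOR_RGB2BGR)
cv2.imwrite('pics/a7.png',cv2.resize(b,None,fx=5,fy=5,interpolation=cv2.INTER_CUBIC))
T=env.get_state()['tcp_pos'];tp=T[2]-.0785+.013
for n,z in(('head',tp-.018),('dish',.045)):print(n,proj(s,(T[0],T[1],z)))
print(proj(s,(.4466,.2379,.045)))
```

```text
[0.44597982 0.23786481 0.20136785] [ 0.33  0.18 -0.15  1.24  0.    0.79]
head (np.float64(282.97893303796866), np.float64(143.97464698431975))
dish (np.float64(283.3081342163902), np.float64(159.7832945219647))
(np.float64(283.46884825459773), np.float64(159.83509626239575))
```

View pics/a7.png

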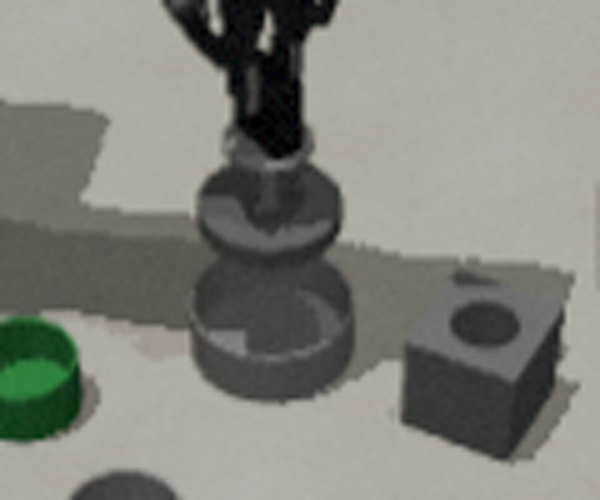

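The plug is centred over the large dish (head centre at u≈283.9, dish at 284.4). Lowering.

Emit:
jog_arm:
  rows:
    - [0, 0, -0.1, 0, 0, 0]
    - [0, 0, -0.3, 0, 0, 0]
    - [0, 0, -0.5, 0, 0, 0]
    - [0, 0, -0.7, 0, 0, 0]
    - [0, 0, -0.9, 0, 0, 0]
    - [0, 0, -1.1, 0, 0, 0]
    - [0, 0, -1.3, 0, 0, 0]
    - [0, 0, -1.5, 0, 0, 0]
    - [0, 0, -1.7, 0, 0, 0]
    - [0, 0, -1.8, 0, 0, 0]
    - [0, 0, -1.87, 0, 0, 0]
    - [0, 0, -1.87, 0, 0, 0]

```text
clock: 27.45
tcp_pos: [0.4455, 0.2379, 0.1259]
orientation: [-0.0, 0.228, 0.974, -0.0]
wrist_force: [0.3, 0.4, -4.9]
finger_gap: 0.0222
grip_force: 88.5
```

Emit:
jog_arm:
  rows:
    - [0, 0, -0.04, 0, 0, 0]
    - [0, 0, -0.08, 0, 0, 0]
    - [0, 0, -0.12, 0, 0, 0]
    - [0, 0, -0.16, 0, 0, 0]
    - [0, 0, -0.2, 0, 0, 0]
    - [0, 0, -0.23, 0, 0, 0]
    - [0, 0, -0.23, 0, 0, 0]
    - [0, 0, -0.23, 0, 0, 0]

```text
clock: 28.12
tcp_pos: [0.4463, 0.2382, 0.1178]
orientation: [0.0, 0.228, 0.974, 0.0]
wrist_force: [-0.5, -0.4, -2.9]
finger_gap: 0.0221
grip_force: 89.1
```

Emit:
jog_arm:
  rows:
    - [0, 0, -0.04, 0, 0, 0]
    - [0, 0, -0.08, 0, 0, 0]
    - [0, 0, -0.08, 0, 0, 0]
    - [0, 0, -0.08, 0, 0, 0]
    - [0, 0, -0.08, 0, 0, 0.5]
    - [0, 0, -0.07, 0, 0, 1.2]
    - [0, 0, -0.06, 0, 0, 2]
    - [0, 0, -0.06, 0, 0, 2.8]
    - [0, 0, -0.05, 0, 0, 3.6]
    - [0, 0, -0.04, 0, 0, 4.4]
    - [0, 0, -0.03, 0, 0, 5.2]
    - [0, 0, -0.03, 0, 0, 6]

```text
clock: 29.12
tcp_pos: [0.446, 0.2381, 0.1163]
orientation: [0.0, -0.086, 0.996, 0.0]
wrist_force: [-0.9, -0.1, -2.6]
finger_gap: 0.0226
grip_force: 89.0
```

Emit:
jog_arm:
  rows:
    - [0, 0, 0.01, 0, 0, 0.8]
    - [0, 0, 0.02, 0, 0, 1.6]
    - [0, 0, 0.02, 0, 0, 2.4]
    - [0, 0, 0.03, 0, 0, 3.2]
    - [0, 0, 0.04, 0, 0, 4]
    - [0, 0, 0.04, 0, 0, 4.8]
    - [0, 0, 0.05, 0, 0, 5.6]
    - [0, 0, 0.05, 0, 0, 6.4]
    - [0, 0, 0.05, 0, 0, 7.1]
    - [0, 0, 0.05, 0, 0, 7.5]
    - [0, 0, 0.05, 0, 0, 7.5]
    - [0, 0, 0.05, 0, 0, 7.5]

```text
clock: 30.12
tcp_pos: [0.4458, 0.238, 0.1182]
orientation: [0.0, -0.458, 0.889, 0.0]
wrist_force: [-0.4, 0.1, -2.4]
finger_gap: 0.022
grip_force: 89.2
```

Emit:
jog_arm:
  rows:
    - [0, 0, 0.05, 0, 0, 0]
    - [0, 0, 0.1, 0, 0, 0]
    - [0, 0, 0.15, 0, 0, 0]
    - [0, 0, 0.2, 0, 0, 0]
    - [0, 0, 0.25, 0, 0, 0]
    - [0, 0, 0.25, 0, 0, 0]

```text
clock: 30.62
tcp_pos: [0.4462, 0.2381, 0.1287]
orientation: [0.0, -0.459, 0.889, -0.0]
wrist_force: [-0.9, 0.2, -2.6]
finger_gap: 0.0223
grip_force: 89.2
```

Emit:
jog_arm:
  rows:
    - [0, 0, 0.3, 0, 0, 0]
    - [0, 0, 0.7, 0, 0, 0]
    - [0, 0, 1.2, 0, 0, 0]
    - [0, 0, 1.7, 0, 0, 0]
    - [0, -0.2, 2.1, 0, 0, 0.2]
    - [0, -0.6, 2.2, 0, 0, 0.5]
    - [0, -1.2, 2.2, 0, 0, 0.9]
    - [0, -1.9, 2.2, 0, 0, 1.3]
    - [0, -2.7, 2.2, 0, 0, 1.7]
    - [0, -3.5, 2.2, 0, 0, 2.2]
    - [0, -4.3, 2.2, 0, 0, 2.7]
    - [0, -5.1, 2.2, 0, 0, 3.2]

```text
clock: 31.62
tcp_pos: [0.4456, 0.0327, 0.2163]
orientation: [0.0, -0.602, 0.799, -0.0]
wrist_force: [0.6, -1.0, -2.0]
finger_gap: 0.0223
grip_force: 89.2
```

Emit:
jog_arm:
  rows:
    - [0, -0.8, 0, 0, 0, 0.5]
    - [0, -1.6, 0, 0, 0, 1]
    - [0.1, -2.4, 0, 0, 0, 1.5]
    - [0.1, -3.2, 0, 0, 0, 2]
    - [0.1, -4, 0, 0, 0, 2.4]
    - [0.1, -4.7, 0, 0, 0, 2.8]
    - [0.1, -5.3, 0, 0, 0, 3.2]
    - [0.12, -5.6, 0, 0, 0, 3.4]
    - [0.12, -5.72, 0, 0, 0, 3.4]
    - [0.12, -5.72, 0, 0, 0, 3.4]
    - [0.12, -5.72, 0, 0, 0, 3.4]
    - [0.12, -5.72, 0, 0, 0, 3.4]

```text
clock: 32.62
tcp_pos: [0.4505, -0.1937, 0.2161]
orientation: [-0.0, 0.733, -0.68, -0.0]
wrist_force: [-1.1, 0.5, -2.1]
finger_gap: 0.0226
grip_force: 89.2
```

Run:
```python
from h import *
st=env.get_state();print(st['tcp_pos'],st['orientation'].round(3),st['qvel'].round(3))
t=shot('top','t8.png');s=shot('scene','s8.png');T=env.get_state()['tcp_pos'];print(proj(s,T-[0,0,.015]))
u,v=np.round(proj(s,T-[0,0,.05])).astype(int);print(u,v)
b=cv2.cvtColor(s['pixels'][130:290,180:340],cv2.COLOR_RGB2BGR);a=cv2.cvtColor(t['pixels'][160:320,150:300],cv2.COLOR_RGB2BGR)
cv2.imwrite('pics/a8.png',cv2.resize(np.hstack([a,b]),None,fx=2.55,fy=2.55,interpolation=cv2.INTER_CUBIC))
```

```text
[ 0.45045416 -0.19372389  0.2161236 ] [-0.     0.733 -0.68  -0.   ] [ 0.012 -0.003 -0.002 -0.004 -0.001 -0.003]
(np.float64(204.46939286094596), np.float64(217.62234335816808))
207 226
```

View pics/a8.png

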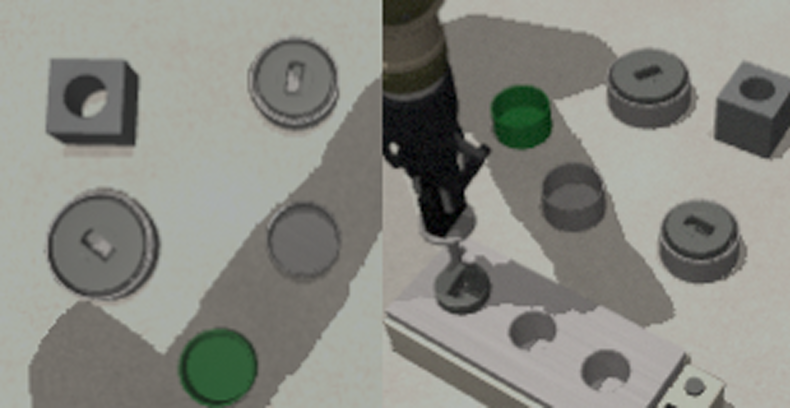

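The medium and large plugs both stand in their dishes. The small dish is unmoved at top px (269,254), and the puller is over the small slot.

Emit:
jog_arm:
  rows:
    - [0.02, -0.03, -0.2, 0, 0, 0]
    - [0.02, -0.03, -0.5, 0, 0, 0]
    - [0.02, -0.03, -0.75, 0, 0, 0]
    - [0.02, -0.03, -0.85, 0, 0, 0]
    - [0.02, -0.03, -0.95, 0, 0, 0]
    - [0.02, -0.03, -1.05, 0, 0, 0]
    - [0.02, -0.03, -1.15, 0, 0, 0]
    - [0.02, -0.03, -1.2, 0, 0, 0]
    - [0.02, -0.03, -1.2, 0, 0, 0]

```text
clock: 33.47
tcp_pos: [0.4513, -0.1959, 0.1678]
orientation: [0.0, 0.733, -0.681, -0.0]
wrist_force: [0.1, -0.1, -2.8]
finger_gap: 0.0224
grip_force: 89.1
```

Emit:
jog_arm:
  rows:
    - [0, 0, -0.03, 0, 0, 0]
    - [0, 0, -0.06, 0, 0, 0]
    - [0, 0, -0.09, 0, 0, 0]
    - [0, 0, -0.1, 0, 0, 0]
    - [0, 0, -0.1, 0, 0, 0]
    - [0, 0, -0.1, 0, 0, 0]

```text
clock: 33.97
tcp_pos: [0.4514, -0.196, 0.1642]
orientation: [0.0, 0.733, -0.681, 0.0]
wrist_force: [-1.1, 0.1, -2.1]
finger_gap: 0.0224
grip_force: 89.1
```

Emit:
jog_arm:
  rows:
    - [0, 0, -0.01, 0, 0, -0.5]
    - [0, 0, -0.01, 0, 0, -1.2]
    - [0, 0, -0.02, 0, 0, -2]
    - [0, 0, -0.02, 0, 0, -2.8]
    - [0, 0, -0.03, 0, 0, -3.6]
    - [0, 0, -0.03, 0, 0, -4.4]
    - [0, 0, -0.04, 0, 0, -5.2]
    - [0, 0, -0.05, 0, 0, -6]
    - [0, 0, -0.05, 0, 0, -6.8]
    - [0, 0, -0.05, 0, 0, -7]

```text
clock: 34.8
tcp_pos: [0.4515, -0.1961, 0.1622]
orientation: [0.0, -0.439, 0.899, -0.0]
wrist_force: [0.4, -0.5, -2.4]
finger_gap: 0.0224
grip_force: 89.2
```

Emit:
jog_arm:
  rows:
    - [0, 0, -0.01, 0, 0, -0.7]
    - [0, 0, -0.02, 0, 0, -1.5]
    - [0, 0, -0.03, 0, 0, -2.3]
    - [0, 0, -0.04, 0, 0, -3.1]
    - [0, 0, -0.04, 0, 0, -3.9]
    - [0, 0, -0.05, 0, 0, -4.7]
    - [0, 0, -0.06, 0, 0, -5.5]
    - [0, 0, -0.07, 0, 0, -6.1]
    - [0, 0, -0.07, 0, 0, -6.5]
    - [0, 0, -0.07, 0, 0, -6.5]
    - [0, 0, -0.07, 0, 0, -6.5]

```text
clock: 35.72
tcp_pos: [0.4514, -0.196, 0.1594]
orientation: [0.0, -0.116, 0.993, 0.0]
wrist_force: [-0.6, 0.2, -2.2]
finger_gap: 0.0223
grip_force: 89.2
```

Emit:
jog_arm:
  rows:
    - [0, 0, 0.05, 0, 0, 0]
    - [0, 0, 0.1, 0, 0, 0]
    - [0, 0, 0.15, 0, 0, 0]
    - [0, 0, 0.2, 0, 0, 0]
    - [0, 0, 0.25, 0, 0, 0]
    - [0, 0, 0.3, 0, 0, 0]
    - [0, 0, 0.35, 0, 0, 0]
    - [0, 0, 0.4, 0, 0, 0]
    - [0, 0, 0.4, 0, 0, 0]
    - [0, 0, 0.4, 0, 0, 0]

```text
clock: 36.55
tcp_pos: [0.4515, -0.196, 0.1754]
orientation: [0.0, -0.115, 0.993, -0.0]
wrist_force: [-0.4, 0.4, -3.1]
finger_gap: 0.0226
grip_force: 89.0
```

Emit:
jog_arm:
  rows:
    - [0, 0, 0.1, 0, 0, 0]
    - [0, 0, 0.25, 0, 0, 0]
    - [0, 0, 0.45, 0, 0, 0]
    - [0, 0, 0.65, 0, 0, 0]
    - [0, 0, 0.85, 0, 0, 0]
    - [0, 0, 1.05, 0, 0, 0]
    - [0, 0, 1.2, 0, 0, 0]
    - [0, 0, 1.3, 0, 0, 0]
    - [0, 0, 1.3, 0, 0, 0]

```text
clock: 37.3
tcp_pos: [0.452, -0.1963, 0.2285]
orientation: [0.001, -0.115, 0.993, -0.001]
wrist_force: [-0.2, -1.3, -5.3]
finger_gap: 0.0223
grip_force: 89.0
```

Emit:
jog_arm:
  rows:
    - [0, 0.05, 0, 0, 0, 0]
    - [0, 0.15, 0, 0, 0, 0]
    - [0, 0.35, 0, 0, 0, 0]
    - [0, 0.65, 0, 0, 0, 0]
    - [0, 1.05, 0, 0, 0, 0]
    - [0.1, 1.5, 0, 0, 0, 0]
    - [0.1, 2, 0, 0, 0, 0]
    - [0.1, 2.5, 0, 0, 0, 0]
    - [0.1, 3, 0, 0, 0, 0]
    - [0.15, 3.5, 0, 0, 0, 0]
    - [0.15, 4, 0, 0, 0, 0]
    - [0.15, 4.4, 0, 0, 0, 0]

```text
clock: 38.3
tcp_pos: [0.4566, -0.0174, 0.2271]
orientation: [-0.0, -0.116, 0.993, 0.001]
wrist_force: [-0.1, -0.3, -4.2]
finger_gap: 0.0225
grip_force: 88.9
```

Emit:
jog_arm:
  rows:
    - [0, 0.35, 0, 0, 0, 0]
    - [0, 0.65, 0, 0, 0, 0]
    - [0, 0.87, 0, 0, 0, 0]
    - [0, 0.99, 0, 0, 0, 0]
    - [0, 1.03, 0, 0, 0, 0]
    - [0, 1.03, -0.1, 0, 0, 0]
    - [0, 1.03, -0.25, 0, 0, 0]
    - [0, 1.03, -0.45, 0, 0, 0]
    - [0, 1.03, -0.6, 0, 0, 0]
    - [0, 1.03, -0.65, 0, 0, 0]
    - [0, 1.03, -0.65, 0, 0, 0]
    - [0, 1.03, -0.65, 0, 0, 0]

```text
clock: 39.3
tcp_pos: [0.4573, 0.021, 0.2011]
orientation: [-0.0, -0.115, 0.993, 0.0]
wrist_force: [-0.0, 0.5, -3.9]
finger_gap: 0.0222
grip_force: 88.9
```

Run:
```python
from h import *
s=shot('scene','s9.png');print(env.get_state()['wrist_force'])
b=cv2.cvtColor(s['pixels'][150:260,200:320],cv2.COLOR_RGB2BGR)
cv2.imwrite('pics/a9.png',cv2.resize(b,None,fx=5,fy=5,interpolation=cv2.INTER_CUBIC))
T=env.get_state()['tcp_pos'];tp=T[2]-.0785+.013;print(T)
for n,z in(('head',tp-.018),('dish',.045)):print(n,proj(s,(T[0],T[1],z)))
print(proj(s,(.4572,.0211,.045)))
```

```text
[ 0.43310563 -0.4972709  -3.72200888]
[0.45749511 0.02101412 0.2013657 ]
head (np.float64(251.8732039706146), np.float64(187.0756747082037))
dish (np.float64(253.5164951594005), np.float64(202.6140410427953))
(np.float64(253.45169710875632), np.float64(202.56277675184484))
```

View pics/a9.png

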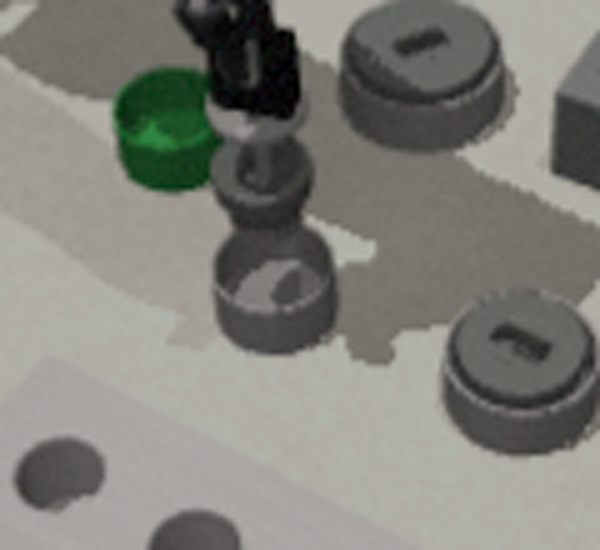

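The small plug hangs about 2 mm left of its dish centre (head u≈252.5, dish u≈255). I'll nudge and lower.

Emit:
jog_arm:
  rows:
    - [0.04, 0.02, -0.1, 0, 0, 0]
    - [0.04, 0.02, -0.3, 0, 0, 0]
    - [0.04, 0.02, -0.5, 0, 0, 0]
    - [0.04, 0.02, -0.7, 0, 0, 0]
    - [0.04, 0.02, -0.9, 0, 0, 0]
    - [0.04, 0.02, -1.1, 0, 0, 0]
    - [0.04, 0.02, -1.3, 0, 0, 0]
    - [0.04, 0.02, -1.5, 0, 0, 0]
    - [0.04, 0.02, -1.7, 0, 0, 0]
    - [0.04, 0.02, -1.8, 0, 0, 0]
    - [0.04, 0.02, -1.87, 0, 0, 0]
    - [0.04, 0.02, -1.87, 0, 0, 0]

```text
clock: 40.35
tcp_pos: [0.4586, 0.0221, 0.1259]
orientation: [-0.0, -0.115, 0.993, 0.0]
wrist_force: [0.5, -0.3, -4.6]
finger_gap: 0.0219
grip_force: 88.9
```

Emit:
jog_arm:
  rows:
    - [0, 0, -0.04, 0, 0, 0]
    - [0, 0, -0.08, 0, 0, 0]
    - [0, 0, -0.12, 0, 0, 0]
    - [0, 0, -0.16, 0, 0, 0]
    - [0, 0, -0.2, 0, 0, 0]
    - [0, 0, -0.23, 0, 0, 0]
    - [0, 0, -0.23, 0, 0, 0]
    - [0, 0, -0.23, 0, 0, 0]

```text
clock: 41.02
tcp_pos: [0.4592, 0.022, 0.1175]
orientation: [0.0, -0.115, 0.993, -0.0]
wrist_force: [-0.1, 0.4, -1.6]
finger_gap: 0.0221
grip_force: 88.9
```

Emit:
jog_arm:
  rows:
    - [0, 0, -0.04, 0, 0, 0]
    - [0, 0, -0.08, 0, 0, 0]
    - [0, 0, -0.08, 0, 0, 0]
    - [0, 0, -0.08, 0, 0, 0]
    - [0, 0, -0.08, 0, 0, 0.5]
    - [0, 0, -0.07, 0, 0, 1.2]
    - [0, 0, -0.06, 0, 0, 2]
    - [0, 0, -0.06, 0, 0, 2.8]
    - [0, 0, -0.05, 0, 0, 3.6]
    - [0, 0, -0.04, 0, 0, 4.4]
    - [0, 0, -0.03, 0, 0, 5.2]
    - [0, 0, -0.03, 0, 0, 6]

```text
clock: 42.02
tcp_pos: [0.4591, 0.022, 0.1162]
orientation: [0.0, -0.418, 0.908, 0.0]
wrist_force: [0.5, -0.4, -1.5]
finger_gap: 0.0229
grip_force: 89.2
```

Emit:
jog_arm:
  rows:
    - [0, 0, 0.01, 0, 0, 0.8]
    - [0, 0, 0.02, 0, 0, 1.6]
    - [0, 0, 0.02, 0, 0, 2.4]
    - [0, 0, 0.03, 0, 0, 3.2]
    - [0, 0, 0.04, 0, 0, 4]
    - [0, 0, 0.04, 0, 0, 4.8]
    - [0, 0, 0.05, 0, 0, 5.6]
    - [0, 0, 0.05, 0, 0, 6.4]
    - [0, 0, 0.05, 0, 0, 7.1]
    - [0, 0, 0.05, 0, 0, 7.5]
    - [0, 0, 0.05, 0, 0, 7.5]
    - [0, 0, 0.05, 0, 0, 7.5]

```text
clock: 43.02
tcp_pos: [0.4591, 0.022, 0.1182]
orientation: [-0.0, 0.732, -0.681, -0.0]
wrist_force: [0.2, 0.4, -2.0]
finger_gap: 0.0221
grip_force: 89.2
```

Emit:
jog_arm:
  rows:
    - [0, 0, 0.05, 0, 0, 0]
    - [0, 0, 0.1, 0, 0, 0]
    - [0, 0, 0.15, 0, 0, 0]
    - [0, 0, 0.2, 0, 0, 0]
    - [0, 0, 0.25, 0, 0, 0]
    - [0, 0, 0.25, 0, 0, 0]

```text
clock: 43.52
tcp_pos: [0.4594, 0.022, 0.1287]
orientation: [-0.0, 0.733, -0.681, 0.0]
wrist_force: [-0.3, 0.4, -2.6]
finger_gap: 0.0223
grip_force: 89.2
```

Emit:
jog_arm:
  rows:
    - [0, 0, 0.3, 0, 0, 0]
    - [0, 0, 0.7, 0, 0, 0]
    - [0, 0, 1.2, 0, 0, 0]
    - [0, 0, 1.7, 0, 0, 0]
    - [0.1, 0.2, 2.1, 0, 0, -0.8]
    - [0.3, 0.5, 2.2, 0, 0, -1.8]
    - [0.6, 0.9, 2.2, 0, 0, -2.8]
    - [0.9, 1.4, 2.2, 0, 0, -3.8]
    - [1.2, 1.9, 2.2, 0, 0, -4.8]
    - [1.5, 2.4, 2.2, 0, 0, -5.8]
    - [1.8, 2.9, 2.2, 0, 0, -6.8]
    - [2.1, 3.4, 2.2, 0, 0, -7.8]

```text
clock: 44.52
tcp_pos: [0.5434, 0.159, 0.216]
orientation: [-0.0, -0.4, 0.917, 0.0]
wrist_force: [0.7, -0.5, -2.6]
finger_gap: 0.0221
grip_force: 89.2
```

Emit:
jog_arm:
  rows:
    - [0.3, 0.5, 0, 0, 0, -1]
    - [0.6, 1, 0, 0, 0, -2]
    - [0.9, 1.5, 0, 0, 0, -3]
    - [1.2, 2, 0, 0, 0, -4]
    - [1.35, 2.2, 0, 0, 0, -5]
    - [1.4, 2.3, 0, 0, 0, -6]
    - [1.4, 2.3, 0, 0, 0, -6.6]
    - [1.4, 2.3, 0, 0, 0, -6.6]
    - [1.4, 2.3, 0, 0, 0, -6.6]
    - [1.4, 2.3, 0, 0, 0, -6.6]

```text
clock: 45.35
tcp_pos: [0.5989, 0.2498, 0.216]
orientation: [-0.0, -0.069, 0.998, 0.0]
wrist_force: [0.7, 0.1, -1.8]
finger_gap: 0.0223
grip_force: 89.2
```

Run:
```python
from h import *
t=shot('top','t10.png');s=shot('scene','s10.png');T=env.get_state()['tcp_pos'];print(T)
# bore in stand from earlier top image t6 (dark/bright hole): print hand-read centre
print('bore',plane(t,130+139/2.6-.3,160+98/2.6-.3,.08),'scene bore',plane(s,200+(745-416)/2.6-.3,130+91/2.6-.3,.08))
print('rod',proj(s,T-[0,0,.05]),proj(s,T-[0,0,.08]))
b=cv2.cvtColor(s['pixels'][100:210,230:370],cv2.COLOR_RGB2BGR)
cv2.imwrite('pics/a10.png',cv2.resize(b,None,fx=5,fy=5,interpolation=cv2.INTER_CUBIC))
```

```text
[0.59895112 0.249718   0.21618571]
bore [0.59980347 0.25255076 0.08      ] scene bore [0.60148897 0.25247722 0.08      ]
rod (np.float64(326.8116513575398), np.float64(145.41023825133036)) (np.float64(326.23147907479205), np.float64(152.42534210185283))
```

View pics/a10.png

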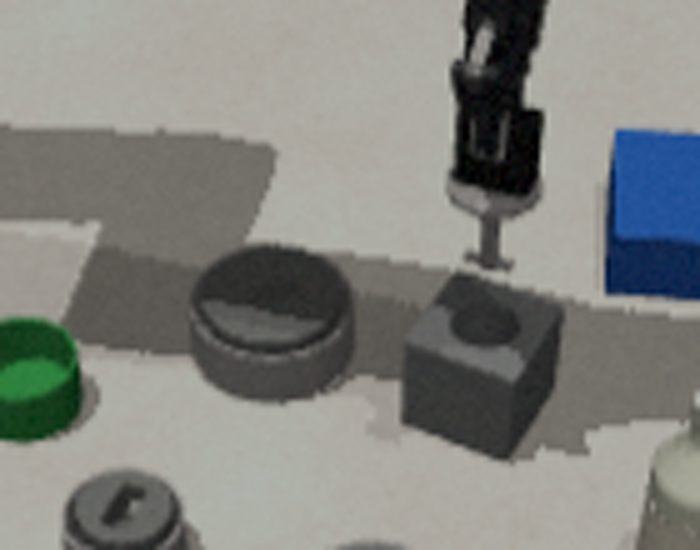

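The puller hangs upright over the bore (326,163), and the small plug sits in its dish. Lowering into the stand.

Emit:
jog_arm:
  rows:
    - [0.04, 0.05, -0.1, 0, 0, 0]
    - [0.04, 0.05, -0.3, 0, 0, 0]
    - [0.04, 0.05, -0.6, 0, 0, 0]
    - [0.04, 0.05, -0.9, 0, 0, 0]
    - [0.04, 0.05, -1.2, 0, 0, 0]
    - [0.04, 0.05, -1.5, 0, 0, 0]
    - [0.04, 0.05, -1.8, 0, 0, 0]
    - [0.04, 0.05, -2.1, 0, 0, 0]
    - [0.04, 0.05, -2.4, 0, 0, 0]
    - [0.04, 0.05, -2.7, 0, 0, 0]
    - [0.04, 0.05, -2.85, 0, 0, 0]
    - [0.04, 0.05, -2.85, 0, 0, 0]

```text
clock: 46.45
tcp_pos: [0.5991, 0.2515, 0.0997]
orientation: [-0.002, -0.068, 0.998, -0.0]
wrist_force: [-0.3, -0.8, -3.0]
finger_gap: 0.0222
grip_force: 89.1
```

Emit:
jog_arm:
  rows:
    - [0, 0, -0.03, 0, 0, 0]
    - [0, 0, -0.06, 0, 0, 0]
    - [0, 0, -0.09, 0, 0, 0]
    - [0, 0, -0.11, 0, 0, 0]
    - [0, 0, -0.11, 0, 0, 0]
    - [0, 0, -0.11, 0, 0, 0]

```text
clock: 46.95
tcp_pos: [0.6008, 0.2521, 0.098]
orientation: [0.0, -0.068, 0.998, 0.0]
wrist_force: [0.3, -0.2, -1.7]
finger_gap: 0.0223
grip_force: 89.2
```

Emit:
jog_arm:
  rows:
    - [0, 0, -0.01, 0, 0, 0]
    - [0, 0, -0.02, 0, 0, 0]
    - [0, 0, -0.03, 0, 0, 0]
    - [0, 0, -0.03, 0, 0, 0]

```text
clock: 47.28
tcp_pos: [0.6008, 0.2521, 0.0973]
orientation: [0.0, -0.068, 0.998, 0.0]
wrist_force: [-0.9, 0.1, 2.4]
finger_gap: 0.0224
grip_force: 90.0
```

Emit:
jog_arm:
  rows:
    - [0, 0, 0, 0, 0, 0]
    - [0, 0, 0, 0, 0, 0]
    - [0, 0, 0, 0, 0, 0]
    - [0, 0, 0, 0, 0, 0]
    - [0, 0, 0, 0, 0, 0]
    - [0, 0, 0, 0, 0, 0]
    - [0, 0, 0, 0, 0, 0]
    - [0, 0, 0, 0, 0, 0]
    - [0, 0, 0, 0, 0, 0]
    - [0, 0, 0, 0, 0, 0]
  jaw: -1

```text
clock: 48.12
tcp_pos: [0.6006, 0.252, 0.0965]
orientation: [0.0, -0.068, 0.998, 0.0]
wrist_force: [0.4, -0.2, 0.7]
finger_gap: 0.0854
grip_force: 0.0
```

Emit:
jog_arm:
  rows:
    - [0, 0, 0.2, 0, 0, 0]
    - [0, 0, 0.5, 0, 0, 0]
    - [0, 0, 0.9, 0, 0, 0]
    - [0, 0, 1.4, 0, 0, 0]
    - [0, 0, 1.9, 0, 0, 0]
    - [0, 0, 2.4, 0, 0, 0]
    - [0, 0, 2.9, 0, 0, 0]
    - [0, 0, 3.2, 0, 0, 0]
    - [-0.5, 0.5, 3.2, 0, 0, 0]
    - [-1, 1, 3.2, 0, 0, 0]
    - [-1.5, 1.5, 3.2, 0, 0, 0]
    - [-1.5, 1.5, 3.2, 0, 0, 0]

```text
clock: 49.12
tcp_pos: [0.5373, 0.3151, 0.2259]
orientation: [-0.0, -0.07, 0.998, 0.001]
wrist_force: [-0.5, 0.0, -1.0]
finger_gap: 0.0857
grip_force: 0.0
```

Run:
```python
from h import *
t=shot('top');s=shot('scene')
a=cv2.cvtColor(t['pixels'][150:320,150:300],cv2.COLOR_RGB2BGR);b=cv2.cvtColor(s['pixels'][130:300,220:360],cv2.COLOR_RGB2BGR)
cv2.imwrite('pics/a11.png',cv2.resize(np.hstack([a,b]),None,fx=2.7,fy=2.7,interpolation=cv2.INTER_CUBIC))
```

```text
(no output)
```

View pics/a11.png

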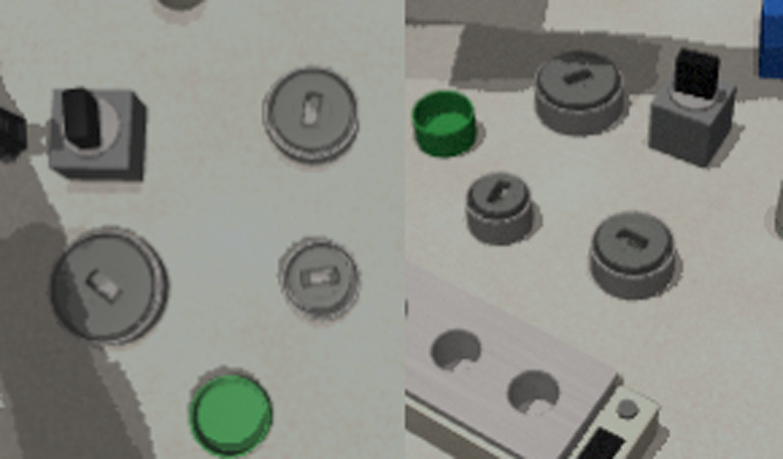

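All three plugs stand in their own dishes, the puller hangs in the stand, and the gripper is clear, so I'm handing in.

```bash
python3 -c "
from workcell import env
print(env.hand_in())"
```

```text
the job is handed in; nothing more can be done
None
```

The job is handed in: the small, medium and large plugs each stand upright in the steel dish of their own size, the puller hangs back in its stand, and I moved nothing else on the bench (about 49 s of the 210 s used; no verdict was returned).

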